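Show the underside of the honey jar to the inspection camera

ROBOT

A 6-joint arm with a two-finger parallel gripper is mounted at the origin on a cart in front of the work surface, level with it; the furniture and walls round the work are solid. World frame = base frame: x ahead of the robot, y to its left, z up, the work surface at z = 0. Lengths are in m, angles in rad, forces in N, time in s.
With the tool pointing down it reaches from about 0.35 to 0.775 m from the base axis. Payload 5.5 kg.
Tool frame: the origin (TCP) lies at the very end of the fingers, on their centre line; the grasp point (between the pads) lies 19 mm behind it; x points along the fingers, y is the direction in which the jaws open and shut, and the axes are right-handed (so a half turn about x gives the same grasp; the last joint's range is limited). The gripper opens to 85 mm and grips with 20 to 120 N. Pads are 22 mm wide; open, the fingers measure 114 mm over their backs; the gripper's body (76 mm by 85 mm) begins 54 mm behind the grasp point. The pads swing forward as they close: fully open they stand 13 mm farther back than shut.
Start: joints at [-1.274, 0.313, 0.046, 1.304, 0, 1.431], TCP at [0.243, -0.521, 0.231] pointing down, gripper open.
Joint ranges: [-2.76, 2.76], [-0.86, 1.69], [-1.03, 1.26], [-2.2, 2.34], [-1.47, 1.5], [-3.14, 3.14]. Speed limits (rad/s): [2.57, 2.57, 3.14, 3.14, 3.14, 3.14].

INTERFACE

Orientations are given as a unit quaternion [w, x, y, z].
In Python, from workcell import env gives the robot as it stands.
- The arm moves only by the tool drive_tool, never from a script. Its argument "plan" is a list that holds one entry, the list of rows, each a list of 7 numbers: the shift along the tool's x, y, z in cm, then the turn, a rotation vector about the tool's x, y, z in degrees, then the opening, from 0 (shut) to 1 (fully open). In form: [[[tx, ty, tz, wx, wy, wz, fingers], ...]]. A call has exactly 5 rows; each row shifts and turns the commanded pose from where the row before left it, along the tool's axes as they then stand; what a row does not reach is not made up. A row lasts 1/12 s, in which the tool goes at most 41.7 mm and 7.16 degrees, less where a joint would pass 70% of its speed; a pose out of reach is approached as far as the arm can. A call with a gripper value outside its range is refused whole. The fingers move at their own pace and stop on an object; "squeeze" is the grip in N (left out, the last holds). Time passes only in rows, so rows that do not move let the fingers close, or fill a call up. It gives the time, the measured TCP pose, the force and the opening at its end, in the units of the state.
- env.get_state(): the state, without advancing time (a new reading comes with each control period).
- env.read_camera(name): name is "side" or "top"; returns the picture (480x640x3 uint8, red, green, blue); there is no depth.
- env.camera_model(name): a dict with "camera_matrix" (3x3 intrinsics, pixels), "camera_from_world" (4x4, takes a point from world to camera coordinates). Camera axes: x right, y down, z forward; pixel columns grow to the right and rows downward; lengths in m; the calibration is good to about 2 mm. A picture is of the moment at which its call begins. camera_model takes no time and is no camera call.
- env.hand_in(): hands the job in, once; it reports no verdict.
The state is a dict: "clock": time; "joint_pos": joint angles; "qvel": joint speeds; "tau": joint torques, N m; "tcp_pos": TCP position; "orientation": TCP orientation; "wrist_force": force on the tool from outside, world axes, zero at the start; "ft_torque": the same for the moment, N m; "finger_gap": finger opening in m.
Only numpy, scipy, OpenCV 4.12 (cv2) and the standard library are available. Lean on these libraries where they do the work, as an engineer would, in place of code of your own. Each camera call takes 0.05 s, during which the arm holds its last target.

TASK

The best-before code of the honey is on the underside of its jar. Lift the honey jar (red lid) out of the delivery crate and present it to the inspection camera: in the air, centred in front of the lens, with its underside facing squarely into the lens, 11 cm away from it. Keep holding it there, still, and finish like that: do not put it down or let go, do not touch the camera, and leave everything else where it stands.

Things in the scene. Friction and masses are not known exactly. Their poses are not given: they have to be found in the camera images.
- honey_jar: The jar to show: upright round glass jar of amber honey with a RED screw lid, standing in one of the three compartments of the crate (any of them). 86 mm tall, glass body 58 to 62 mm across, lid 56 mm across and 11 mm high at the top (75 to 86 mm above the underside), about 0.36 kg. Origin: centre of its underside; its z axis runs from the underside to the lid. The lid is fixed and the jar may be gripped by it, by the body just below, or both.
- jam_jar_1: Jar of pink jam with a yellow lid, 66 mm across, 100 mm tall, in another compartment of the crate; leave alone. Origin: centre of its underside, z up.
- jam_jar_2: Jar of pink jam with a pale grey lid, 65 mm across, 94 mm tall, in another compartment of the crate; leave alone. Origin: centre of its underside, z up.
- crate: Low open wooden delivery crate, fixed to the worktop, 100 mm (its x) by 270 mm (its y), 38 mm high, walls and floor 5 mm thick, with two dividers across its y, as high as the walls, making three compartments side by side, with centres about 88 mm apart along its y; one jar in each, which stands out about 50 mm or more above the walls. Origin: centre of its underside on the worktop.
- camera_stand: Foot and fork of the inspection camera, fixed to the worktop: dark round foot 110 mm across, fork 102 mm wide overall (its y) and 108 mm high. Origin: centre of the foot's underside, z up; the camera looks towards its -x side, which faces roughly to the robot. Do not touch.
- camera_head: Grey camera head in the fork, 54 x 66 mm across, reaching from 38 mm behind its origin to 45 mm before it along its own z; it looks obliquely up towards the robot side. Origin: its tilt pivot, 95 mm above the worktop. Its z axis is the optical axis and points out of the lens; the axis rises 53 to 67 degrees above the horizontal (differs from start to start). The head is stiff in its fork and stays as it is; do not touch it.
- lens (a point): Centre of the dark lens glass, inside a white ring light 60 mm across on the front of the camera head; on the optical axis, 45 mm before the origin of camera_head. Its axes are those of camera_head.
- focus (a point): The point in the air on the optical axis, 110 mm in front of the lens (155 mm from the origin of camera_head), where the centre of the honey jar's underside belongs. Its axes are those of camera_head: the jar's z axis is to point along its z, so that the underside faces the lens and the lid points away from it.
- drink_can: Bystander: green drink can, 68 mm across, 115 mm tall, upright on the worktop. Origin: centre of its underside.
- coin_dish: Bystander: small brown clay dish, 73 mm across, 16 mm high. Origin: centre of its underside.
- juice_bottle: Bystander: slim olive-green bottle, 41 mm across, 125 mm tall, upright on the worktop. Origin: centre of its underside.
There are look-alikes about, which are no part of the job. Leave any orange or pink look-alike of the camera_stand alone. What is shaped like the honey_jar but blue is not meant.

How it is judged:
By the outcome, as a careful person would: the job done as asked, in the order asked, and still so for the second after the job is handed in, while the arm keeps its last pose, push and grip.
It also fails if it takes over 35 s, if anything falls off the work surface, if the arm or the gripper's body presses on something with over 40 N, if the wrist force passes 120 N, or if a joint passes its speed limit or range.

## Working session

There is one attempt and no reset: what is moved stays moved. The work goes in short steps, Python scripts to look and compute and a tool call to move; the robot and the scene stay as the last step left them, time stands still between calls to the robot, and variables do not carry over. Pictures are saved under pics/ and viewed, and the job is handed in when it is done.

Besides the shell and the picture viewer there is one more tool, called after "Call:" in YAML: its name, and indented under it one key for each argument. drive_tool: Moves the arm, as the interface text tells. Its arguments: {"type":"object","properties":{"plan":{"type":"array","items":{"type":"array","items":{"type":"array","items":{"type":"number"}}}},"squeeze":{"type":"number"}},"required":["plan"]}

```bash
ls; mkdir -p pics; python3 - <<'E'
from workcell import env
import cv2,numpy as np
np.set_printoptions(precision=4,suppress=True)
print(env.get_state())
for n in("side","top"):
    im=env.read_camera(n); cv2.imwrite(f"pics/{n}0.png",im[:,:,::-1]); np.save(f"pics/{n}0.npy",im)
    m=env.camera_model(n);print(n,m)
E
```

```text
pics
{'clock': 0.0, 'joint_pos': array([-1.2736,  0.314 ,  0.0449,  1.3036,  0.    ,  1.4312]), 'qvel': array([ 0.0012, -0.0004, -0.0006, -0.0001, -0.0006,  0.0007]), 'tau': array([ -0.0007, -48.0623,  29.8537,   0.0194,  -0.0004,   0.    ]), 'tcp_pos': array([ 0.2431, -0.5205,  0.2304]), 'orientation': array([-0.1525, -0.6903, -0.1539,  0.6904]), 'wrist_force': array([-0.1977,  0.0152, -0.1962]), 'ft_torque': array([ 0.0082, -0.0079,  0.0264]), 'finger_gap': 0.08537332912726947}
side {'camera_matrix': array([[493.8003,   0.    , 324.2476],
       [  0.    , 493.8003, 244.8454],
       [  0.    ,   0.    ,   1.    ]]), 'camera_from_world': array([[-0.878 ,  0.4786, -0.0113,  0.5043],
       [ 0.3938,  0.7087, -0.5854, -0.1419],
       [-0.2721, -0.5184, -0.8107,  1.5163],
       [ 0.    ,  0.    ,  0.    ,  1.    ]])}
top {'camera_matrix': array([[611.2778,   0.    , 317.6326],
       [  0.    , 611.2778, 246.8612],
       [  0.    ,   0.    ,   1.    ]]), 'camera_from_world': array([[ 0.0034, -1.    , -0.0056,  0.0198],
       [-0.9902, -0.0026, -0.1398,  0.5609],
       [ 0.1397,  0.006 , -0.9902,  1.7353],
       [ 0.    ,  0.    ,  0.    ,  1.    ]])}
```

View pics/side0.png

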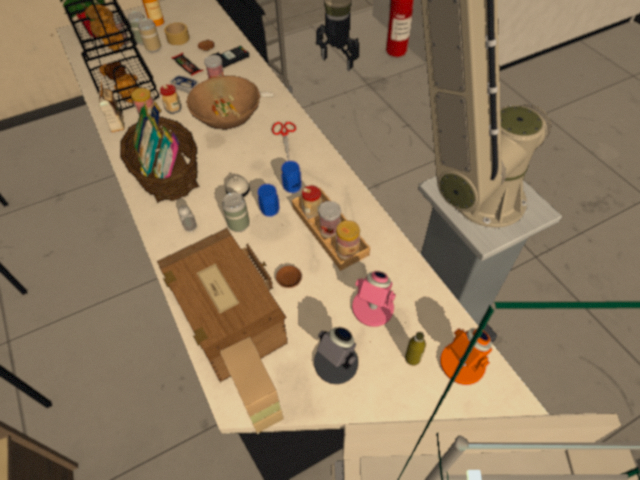

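View pics/top0.png

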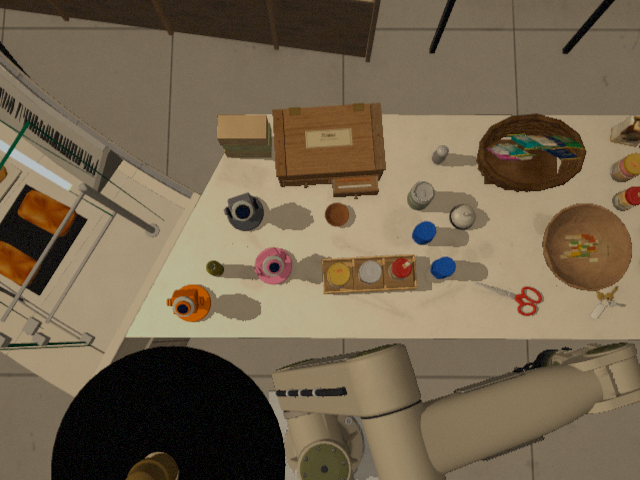

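The side view has the honey's red lid at about (312,193) and the grey camera at (338,345). In the top view they are at (402,267) and (243,211). I'll zoom in on both.

```bash
python3 - <<'E'
import cv2,numpy as np
s=cv2.imread("pics/side0.png");t=cv2.imread("pics/top0.png")
def c(im,x,y,w,h,k): return cv2.resize(im[y:y+h,x:x+w],None,fx=k,fy=k,interpolation=cv2.INTER_CUBIC)
a=np.hstack([c(s,300,310,80,80,5),c(t,210,175,80,80,5)]); b=np.hstack([c(s,285,175,100,50,4),c(t,320,245,100,50,4)])
cv2.imwrite("pics/zoom0.png",np.vstack([a,b]))
E
```

```text
(no output)
```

View pics/zoom0.png

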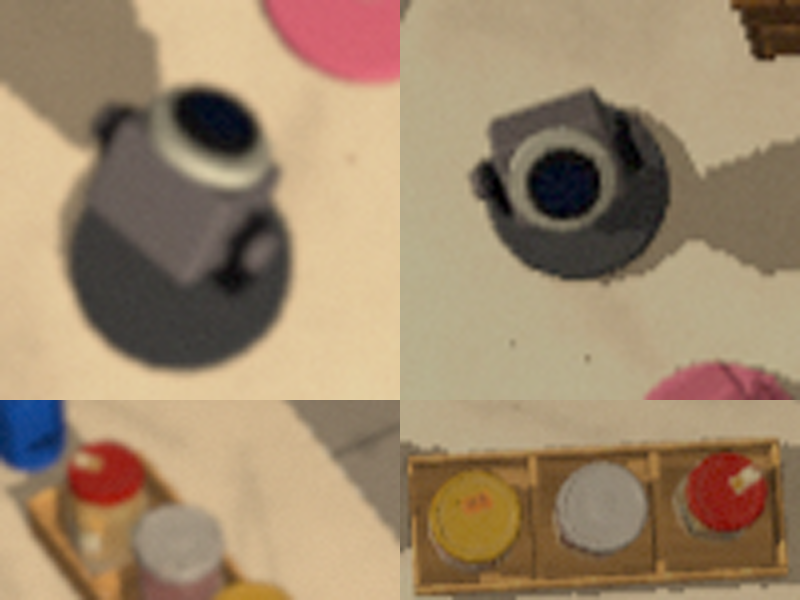

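```bash
cat > h.py <<'E'
import cv2,numpy as np
np.set_printoptions(precision=4,suppress=True)
def ray(m,uv):
    T=m["camera_from_world"];K=m["camera_matrix"]
    d=np.linalg.inv(K)@np.array([uv[0],uv[1],1.]);R=T[:3,:3]
    d=R.T@d;return -R.T@T[:3,3],d/np.linalg.norm(d)
def plane(m,uv,z):
    c,d=ray(m,uv);return c+d*(z-c[2])/d[2]
def tri(ms,uvs):
    A=np.zeros((3,3));b=np.zeros(3);rs=[ray(m,u) for m,u in zip(ms,uvs)]
    for c,d in rs:
        P=np.eye(3)-np.outer(d,d);A+=P;b+=P@c
    X=np.linalg.solve(A,b)
    return X,[np.linalg.norm((np.eye(3)-np.outer(d,d))@(X-c))*1000 for c,d in rs]
def proj(m,X):
    T=m["camera_from_world"];p=m["camera_matrix"]@(T[:3,:3]@X+T[:3,3]);return p[:2]/p[2]
E
python3 - <<'E'
from workcell import env
from h import *
for n in("side","top"):
    a=np.mean([env.read_camera(n).astype(float) for _ in range(5)],0)
    np.save(f"pics/avg_{n}.npy",a)
    im=a
    x,y=(342,334) if n=="side" else (243,212)
    print(n);
    # show luminance and b-r around lens
    L=im.mean(2);print(np.round(L[y-14:y+15:1,x-14:x+15]).astype(int))
E
```

```text
side
[[121 121 128 152 181 190 190 190 192 193 194 194 193 194 194 194 194 194
  194 194 194 192 192 192 190 189 189 187 179]
 [120 122 127 152 180 190 191 191 191 192 193 194 194 194 193 194 194 194
  193 194 193 193 192 192 190 190 190 190 189]
 [120 120 125 150 175 189 191 191 191 192 192 194 193 194 193 194 195 194
  194 194 193 193 192 192 191 191 192 191 191]
 [122 120 125 143 170 187 191 192 192 192 192 193 193 193 194 194 194 194
  193 193 193 193 193 192 192 193 192 191 191]
 [121 120 125 141 168 188 192 192 192 191 191 193 193 194 194 195 194 194
  193 194 194 194 192 191 191 192 191 192 192]
 [121 120 124 137 165 186 191 189 189 188 186 183 186 188 190 193 193 194
  195 193 194 193 191 190 191 191 192 191 191]
 [121 121 123 135 158 176 178 171 167 164 157 151 153 161 169 178 186 190
  193 194 193 192 191 190 190 191 191 192 191]
 [120 121 123 135 151 154 146 134 124 116 106  98 100 112 123 137 151 168
  180 188 191 191 192 191 189 191 191 191 190]
 [122 120 121 128 132 124 109  92  77  62  54  48  51  58  65  79  97 123
  146 167 182 189 192 190 191 191 190 190 191]
 [121 
[... 5228 characters left out ...]
 55  54  56  57  61  68  70  77  68  67  61  56
   55  54  50  50  39  39  50  53  49  50  51]
 [131  72  57  55  57  59  57  56  55  58  58  57  56  57  56  56  56  56
   55  57  57  57  52  51  56  57  55  57  55]
 [157 108  64  56  58  57  56  57  57  58  56  59  58  57  56  54  56  57
   58  56  58  57  55  55  56  57  57  57  57]
 [164 150 111  68  57  58  59  55  56  57  56  57  58  55  56  58  57  57
   55  56  54  56  58  58  57  59  57  58  55]
 [162 163 152  92  60  56  58  58  58  60  56  57  58  58  56  54  56  56
   56  55  54  57  55  58  59  55  58  50  40]
 [162 162 164 147 103  64  56  57  56  57  58  58  56  56  57  55  57  55
   58  57  57  57  57  56  58  58  49  32  70]]
```

```bash
cat > loc.py <<'E'
from workcell import env
from h import *
from scipy.optimize import least_squares
M={n:env.camera_model(n) for n in("side","top")}
A={n:np.load(f"pics/avg_{n}.npy").astype(np.float32) for n in M}
k=8
def up(n,x0,y0,w,h):
    c=A[n][y0:y0+h,x0:x0+w]; c=cv2.resize(c,None,fx=k,fy=k,interpolation=cv2.INTER_LINEAR);return c
def cont(mask,x0,y0,pt):
    cs,_=cv2.findContours(mask.astype(np.uint8),cv2.RETR_EXTERNAL,cv2.CHAIN_APPROX_NONE)
    q=((pt[0]-x0+.5)*k,(pt[1]-y0+.5)*k)
    cs=[c for c in cs if cv2.pointPolygonTest(c,q,False)>=0]
    c=max(cs,key=len)[:,0].astype(float)
    return (c+.5)/k-.5+[x0,y0]
if __name__=="__main__":
    G={}
    for n,pt,thr in(("side",(343,334),60),("top",(243,212),65)):
        x0,y0=int(pt[0]-20),int(pt[1]-20)
        L=up(n,x0,y0,40,40).mean(2)
        m=cv2.morphologyEx((L<thr).astype(np.uint8),cv2.MORPH_OPEN,np.ones((17,17)))
        c=cont(m,x0,y0,pt);e=cv2.fitEllipse(c.astype(np.float32));G[n]=(c,e);print(n,e,len(c))
    X,r=tri([M["side"],M["top"]],[G["side"][1][0],G["top"][1][0]]);print("lens",X,r)
    for w in (["side"],["top"],["side","top"]):
        def f(p):
            n=np.array([np.cos(p[0])*np.cos(p[1]),np.cos(p[0])*np.sin(p[1]),np.sin(p[0])]);out=[]
            C=p[3:6]
            for i in w:
                for uv in G[i][0][::4]:
                    c,d=ray(M[i],uv);Y=c+d*(n@(C-c))/(n@d);out.append((np.linalg.norm(Y-C)-p[2])*1000)
            return np.array(out+list((C-X)*1000))
        for a0 in(2.6,-2.4):
            s=least_squares(f,[1.05,a0,.016,*X]);print(w,np.degrees(s.x[:2]),s.x[2:],s.cost,len(s.fun))
E
python3 loc.py
```

```text
side ((342.5133056640625, 334.1048889160156), (10.690864562988281, 17.658517837524414), 118.48909759521484) 325
top ((242.38470458984375, 211.44808959960938), (14.254807472229004, 14.875404357910156), 91.88098907470703) 339
lens [0.6489 0.2297 0.1264] [np.float64(1.7171550408528655), np.float64(1.717155040852893)]
['side'] [ 59.0198 197.575 ] [0.0199 0.6501 0.2285 0.1266] 3.556809697476649 85
['side'] [  59.0198 -162.425 ] [0.0199 0.6501 0.2285 0.1266] 3.5568096974771075 85
['top'] [ 62.4924 197.2715] [0.0205 0.6476 0.2308 0.1262] 6.042041498845126 88
['top'] [  62.4924 -162.7285] [0.0205 0.6476 0.2308 0.1262] 6.042041498844576 88
['side', 'top'] [ 57.6767 199.6056] [0.0206 0.6487 0.2298 0.1259] 138.609548030938 170
['side', 'top'] [  57.6768 -160.3941] [0.0206 0.6487 0.2298 0.1259] 138.60954801216855 170
```

```bash
cat > loc2.py <<'E'
from loc import *
import sys
def hsv(c): return cv2.cvtColor(np.clip(c,0,255).astype(np.uint8),cv2.COLOR_RGB2HSV).astype(int)
# feet: pixels, foot mask boundary points
vis=[]
for n,pt in(("side",(336,365)),("top",(243,226))):
    x0,y0=(300,310) if n=="side" else(210,175)
    c=up(n,x0,y0,90,90);L=c.mean(2)
    # foot: darker than table; boundary where L crosses; print mask picture
    H=hsv(c)
    m=(L<125)
    v=np.clip(c,0,255).astype(np.uint8)[:,:,::-1].copy()
    cs,_=cv2.findContours(m.astype(np.uint8),cv2.RETR_EXTERNAL,cv2.CHAIN_APPROX_NONE)
    cv2.drawContours(v,cs,-1,(0,255,0),1);vis.append(cv2.resize(v,(400,400)))
cv2.imwrite("pics/foot1.png",np.hstack(vis))
E
python3 loc2.py
```

```text
(no output)
```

View pics/foot1.png

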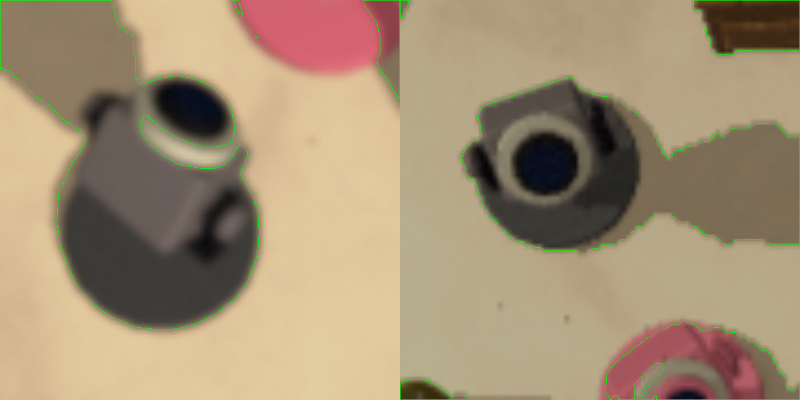

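```bash
cat > loc3.py <<'E'
from loc2 import *
def circ(P,r):
    f=lambda p:np.hypot(P[:,0]-p[0],P[:,1]-p[1])-(p[2] if r is None else r)
    s=least_squares(f,[P[:,0].mean(),P[:,1].mean(),.05][:(3 if r is None else 2)],loss="soft_l1",f_scale=.001);return s.x,np.sqrt(np.mean(s.fun**2))*1000
for n in M: print(n,"cam at",ray(M[n],(0,0))[0])
for n,pt,thr in(("side",(336,365),125),("top",(243,226),110),("top",(243,226),85)):
    x0,y0=(300,310) if n=="side" else(210,175)
    L=up(n,x0,y0,90,90).mean(2)
    c=cont(L<thr,x0,y0,pt); s=90/400
    if n=="side": q=c[c[:,1]>y0+175*s]
    elif thr==110: q=c[(c[:,1]>y0+190*s)&(c[:,0]<x0+195*s)&(c[:,0]>x0+60*s)]
    else: q=c[(c[:,1]>y0+195*s)&(c[:,0]<x0+242*s)]
    print(n,len(q))
    for z in(0,.006,.012):
        P=np.array([plane(M[n],u,z)[:2] for u in q])
        print(z,circ(P,.055),circ(P,None))
# lids
for name,hs,pts in(("honey",None,((312,193),(402,267))),("yellow",None,((347,232),(338,273))),("grey",None,((329,215),(370,271)))):
  E={}
  for n,pt in zip(("side","top"),pts):
    x0,y0=pt[0]-25,pt[1]-25
    c=up(n,x0,y0,50,50);H=hsv(c)
    if name=="honey": m=((H[...,0]<8)|(H[...,0]>172))&(H[...,1]>150)
    if name=="yellow": m=(H[...,0]>14)&(H[...,0]<30)&(H[...,1]>130)&(H[...,2]>120)
    if name=="grey": m=(H[...,1]<35)&(H[...,2]>100)
    m=cv2.morphologyEx(m.astype(np.uint8),cv2.MORPH_CLOSE,np.ones((41,41)))
    m=cv2.morphologyEx(m,cv2.MORPH_OPEN,np.ones((25,25)))
    q=cont(m,x0,y0,pt);E[n]=(q,cv2.fitEllipse(q.astype(np.float32)));print(name,n,E[n][1])
  print(tri([M["side"],M["top"]],[E["side"][1][0],E["top"][1][0]]))
E
python3 loc3.py
```

```text
side cam at [0.9112 0.6453 1.1519]
top cam at [0.3128 0.0108 1.7968]
side 700
0 (array([0.6699, 0.2329]), np.float64(1.6992060006725447)) (array([0.6698, 0.2318, 0.056 ]), np.float64(1.2798898101509524))
0.006 (array([0.6711, 0.2347]), np.float64(1.5331600002222)) (array([0.671 , 0.234 , 0.0557]), np.float64(1.2727988881534764))
0.012 (array([0.6723, 0.2366]), np.float64(1.3905241128364616)) (array([0.6723, 0.2361, 0.0554]), np.float64(1.265712147856327))
top 237
0 (array([0.669 , 0.2379]), np.float64(1.1274937479789866)) (array([0.6765, 0.2339, 0.0628]), np.float64(0.641105421287646))
0.006 (array([0.668, 0.237]), np.float64(1.1034173456165661)) (array([0.6753, 0.2332, 0.0626]), np.float64(0.6389602190445032))
0.012 (array([0.667 , 0.2362]), np.float64(1.079629161612896)) (array([0.6741, 0.2324, 0.0623]), np.float64(0.6368150319447156))
top 315
0 (array([0.6703, 0.2376]), np.float64(0.5478854024805272)) (array([0.6695, 0.2376, 0.0543]), np.float64(0.5246702439904258))
0.006 (array([0.6694, 0.2368]), np.float64(0.5603375228860016)) (array([0.6683, 0.2368, 0.0542]), np.float64(0.52291
[... 403 characters left out ...]
, [np.float64(1.8733624103926252), np.float64(1.8733624103925874)])
yellow side ((345.46856689453125, 240.5712127685547), (38.78942108154297, 44.65907669067383), 114.45488739013672)
yellow top ((340.5492248535156, 275.5450134277344), (36.29216766357422, 38.86449432373047), 51.058921813964844)
(array([ 0.4788, -0.0462,  0.0434]), [np.float64(2.23694686877008), np.float64(2.2369468687701777)])Traceback (most recent call last):
  File "loc3.py", line 28, in <module>
    q=cont(m,x0,y0,pt);E[n]=(q,cv2.fitEllipse(q.astype(np.float32)));print(name,n,E[n][1])
  File "loc.py", line 13, in cont
    c=max(cs,key=len)[:,0].astype(float)
      ~~~^^^^^^^^^^^^
ValueError: max() iterable argument is empty
```

```bash
python3 - <<'E'
from workcell import env
from h import *
M={n:env.camera_model(n) for n in("side","top")}
for z in(.131,.134,.137): print("lens",z,plane(M["side"],(342.51,334.10),z)[:2],plane(M["top"],(242.38,211.45),z)[:2])
for z in(.0855,.091): print("honey",z,plane(M["side"],(311.2,193.29),z)[:2],plane(M["top"],(401,267.79),z)[:2])
s=env.get_state();print(s["tcp_pos"],proj(M["side"],s["tcp_pos"]),proj(M["top"],s["tcp_pos"]))
E
```

```text
lens 0.131 [0.6514 0.2305] [0.6466 0.2302]
lens 0.134 [0.6521 0.2317] [0.646  0.2298]
lens 0.137 [0.6529 0.2329] [0.6454 0.2294]
honey 0.0855 [ 0.4985 -0.2158] [ 0.4955 -0.2134]
honey 0.091 [ 0.5006 -0.2113] [ 0.4949 -0.2127]
[ 0.2433 -0.5211  0.2313] [336.7144  67.3792] [532.5373 361.7949]
```

```bash
python3 - <<'E'
import numpy as np,cv2
o=[]
for n,x,y in(("side",315,322),("top",220,190)):
    c=np.load(f"pics/avg_{n}.npy")[y:y+44,x:x+44].astype(np.float32)
    c=cv2.resize(np.clip(c*1.3,0,255),None,fx=9,fy=9,interpolation=cv2.INTER_CUBIC).clip(0,255).astype(np.uint8)[:,:,::-1].copy()
    for i in range(0,44,10):
        cv2.putText(c,str(x+i),(i*9,10),0,.35,(0,0,255));cv2.putText(c,str(y+i),(0,i*9+5),0,.35,(0,0,255))
        cv2.line(c,(int((i+.5)*9),0),(int((i+.5)*9),396),(0,200,0),1);cv2.line(c,(0,int((i+.5)*9)),(396,int((i+.5)*9)),(0,200,0),1)
    o.append(c)
cv2.imwrite("pics/zoom2.png",np.hstack(o))
E
```

```text
(no output)
```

View pics/zoom2.png

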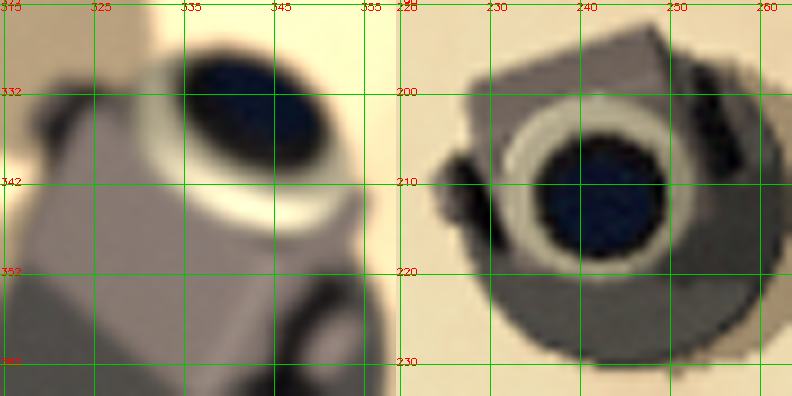

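```bash
python3 - <<'E'
import numpy as np,cv2
x,y=312,322
c=np.load(f"pics/avg_side.npy")[y:y+50,x:x+50].astype(np.float32)
c=cv2.resize(c,None,fx=12,fy=12,interpolation=cv2.INTER_CUBIC)
c=(np.clip(c/150,0,1)**.6*255).astype(np.uint8)[:,:,::-1].copy()
for i in range(0,50,10):
    cv2.putText(c,str(x+i),(i*12,10),0,.4,(0,0,255));cv2.putText(c,str(y+i),(0,i*12+5),0,.4,(0,0,255))
    for j in range(0,50,10): cv2.circle(c,(int((i+.5)*12),int((j+.5)*12)),2,(0,255,0),-1)
cv2.imwrite("pics/zoom3.png",c)
E
```

```text
(no output)
```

View pics/zoom3.png

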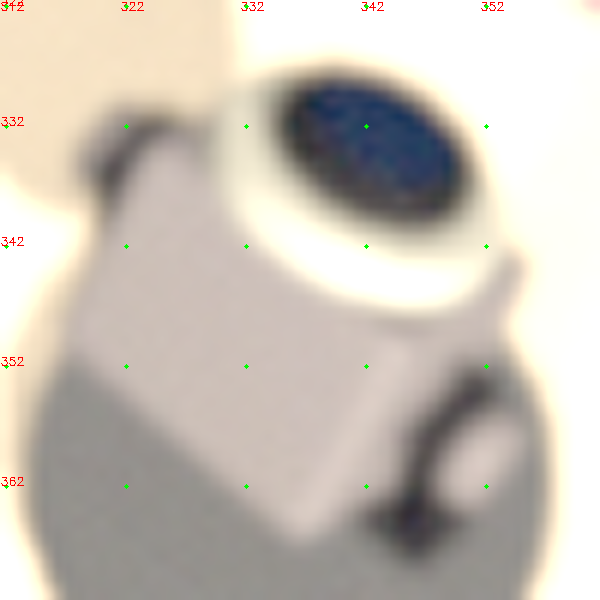

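```bash
python3 - <<'E'
from loc2 import *
for n,pt in(("side",(343,334)),("top",(243,212))):
    a=A[n];y,x=pt[1],pt[0]
    print((a[y-10:y+11,x-12:x+12,2]-a[y-10:y+11,x-12:x+12,0]).round().astype(int))
G={}
for n,pt in(("side",(343,333)),("top",(243,212))):
    x0,y0=pt[0]-20,pt[1]-20
    c=up(n,x0,y0,40,40);c=cv2.GaussianBlur(c,(0,0),4)
    for thr in(8,11,14):
        m=(c[...,2]-c[...,0])>thr
        m=cv2.morphologyEx(m.astype(np.uint8),cv2.MORPH_OPEN,np.ones((17,17)))
        q=cont(m,x0,y0,pt);q=cv2.convexHull(q.astype(np.float32))[:,0];e=cv2.fitEllipse(q);print(n,thr,e);G[n,thr]=e[0]
for t in(8,11,14):print(tri([M["side"],M["top"]],[G["side",t],G["top",t]]))
for z in(.131,.134,.137): print(plane(M["side"],G["side",11],z),plane(M["top"],G["top",11],z))
E
```

```text
[[-52 -63 -70 -69 -70 -69 -70 -69 -69 -69 -68 -69 -69 -69 -68 -69 -68 -69
  -68 -68 -68 -69 -68 -69]
 [-51 -62 -70 -71 -70 -69 -69 -70 -68 -68 -69 -70 -69 -70 -69 -68 -68 -68
  -67 -68 -68 -68 -68 -68]
 [-50 -59 -66 -65 -62 -62 -60 -58 -56 -58 -60 -62 -67 -70 -70 -69 -69 -68
  -68 -68 -68 -68 -69 -69]
 [-49 -54 -54 -51 -46 -44 -44 -40 -36 -38 -42 -45 -51 -56 -62 -69 -70 -69
  -69 -67 -68 -69 -69 -69]
 [-43 -44 -39 -33 -28 -26 -23 -19 -13 -12 -16 -21 -26 -34 -45 -54 -62 -67
  -69 -68 -69 -69 -69 -69]
 [-34 -32 -27 -20 -15 -10  -3   4  12  13  12   8   0  -9 -22 -34 -47 -59
  -66 -70 -69 -69 -68 -69]
 [-29 -26 -22 -16 -10  -4   4  15  16  19  20  21  21  14   2 -11 -28 -42
  -57 -66 -70 -69 -69 -69]
 [-28 -26 -22 -16  -8  -1   4  14  20  23  21  21  23  22  21  12  -7 -25
  -42 -58 -67 -70 -69 -68]
 [-26 -27 -23 -17  -7   4   1   8  14  18  21  23  21  23  22  22  14  -7
  -26 -44 -59 -69 -70 -69]
 [-27 -28 -25 -18 -10  -2   0   5   9  16  21  22  20  23  23  23  21  13
   -8 -30 -51 -64 -70 -69]
 [-27 -28 -27 -21 -12  -6  -1   0   5  10  15  21  22  21  21  24  22  20
    8 -19 -41 -5
[... 3530 characters left out ...]
9140625, 11.22216796875), 84.25023651123047)
top 11 ((242.39813232421875, 212.1019744873047), (9.765728950500488, 10.732707023620605), 84.70726776123047)
top 14 ((242.42369079589844, 212.16395568847656), (9.256465911865234, 10.168931007385254), 87.20651245117188)
(array([0.6466, 0.2294, 0.1289]), [np.float64(1.6873390383904563), np.float64(1.6873390383903786)])
(array([0.6465, 0.2294, 0.1291]), [np.float64(1.633439998428284), np.float64(1.6334399984284425)])
(array([0.6462, 0.2293, 0.1292]), [np.float64(1.5913965600301683), np.float64(1.5913965600303352)])
[0.6482 0.2291 0.131 ] [0.6448 0.2301 0.131 ]
[0.6489 0.2303 0.134 ] [0.6442 0.2297 0.134 ]
[0.6497 0.2315 0.137 ] [0.6436 0.2294 0.137 ]
```

```bash
python3 - <<'E'
from loc2 import *
P=np.array([.67,.235,.095]);m=M["side"]
for az in(194,196,198,200):
    for el in(54,57,60,63,66):
        a,e=np.radians([az,el]);ax=np.array([np.cos(e)*np.cos(a),np.cos(e)*np.sin(a),np.sin(e)]);w=np.array([-np.sin(a),np.cos(a),0])
        up_=np.cross(ax,w);
        r=[]
        for s in(-1,1):
            # upper-back edges: offset along w and along 'up' side facing side camera
            o=P+s*.033*w+.027*(up_ if up_@np.array([.24,.41,1])>0 else -up_)
            d=proj(m,o+.045*ax)-proj(m,o-.038*ax);r.append(np.degrees(np.arctan2(d[0],-d[1])))
        u=P-.038*ax+.027*(up_ if up_@np.array([.24,.41,1])>0 else -up_);d=proj(m,u+.033*w)-proj(m,u-.033*w)
        print(az,el,np.round(r,1),"rear",np.degrees(np.arctan2(d[1],d[0])).round(1),np.linalg.norm(d).round(1))
for (a,b) in(((227.8,199),(248,192.5)),):
    for z in(.07,.1): 
        p=plane(M["top"],a,z);q=plane(M["top"],b,z);print(z,p,q,np.linalg.norm(p-q),np.degrees(np.arctan2(*(q-p)[[0,1]]*[1,-1])))
E
```

```text
194 54 [32.  30.3] rear -134.1 28.0
194 57 [30.7 28.8] rear -134.2 27.9
194 60 [29.3 27.2] rear -134.2 27.9
194 63 [27.8 25.5] rear -134.2 27.8
194 66 [26.1 23.6] rear -134.2 27.8
196 54 [30.6 29. ] rear -136.2 28.0
196 57 [29.4 27.6] rear -136.2 28.0
196 60 [28.1 26.1] rear -136.2 27.9
196 63 [26.7 24.4] rear -136.2 27.9
196 66 [25.1 22.6] rear -136.2 27.8
198 54 [29.3 27.7] rear -138.2 28.1
198 57 [28.1 26.4] rear -138.2 28.1
198 60 [26.9 24.9] rear -138.2 28.0
198 63 [25.6 23.3] rear -138.2 28.0
198 66 [24.1 21.6] rear -138.2 27.9
200 54 [28.  26.4] rear -140.2 28.2
200 57 [26.9 25.1] rear -140.2 28.1
200 60 [25.7 23.7] rear -140.2 28.1
200 63 [24.4 22.2] rear -140.2 28.1
200 66 [23.  20.5] rear -140.2 28.0
0.07 [0.6954 0.2811 0.07  ] [0.7147 0.2232 0.07  ] 0.06112145325365648 18.42147712797342
0.1 [0.6887 0.2764 0.1   ] [0.7077 0.2195 0.1   ] 0.06005955883364566 18.421477127973436
```

```bash
python3 - <<'E'
from loc2 import *
L=A["side"].mean(2)
print(L[346:368:2,310:360].round().astype(int))
def cross(v,t,rising):
    for i in range(len(v)-1):
        if (v[i]-t)*(v[i+1]-t)<=0 and (v[i+1]>v[i])==rising: return i+(t-v[i])/(v[i+1]-v[i])
# rear edge: columns 321..334, going down from head(95) to foot
pts=[]
for x in range(320,335):
    v=L[340:372,x];i=cross(v,78,False)
    if i: pts.append((x,340+i))
pts=np.array(pts);print(pts[:,1]);vx=np.polyfit(pts[:,0],pts[:,1],1);print("rear angle",np.degrees(np.arctan(vx[0])))
# ridge
r=[]
for y in range(350,363):
    v=cv2.GaussianBlur(L[y:y+1].astype(np.float64),(0,0),1)[0];g=np.gradient(v)
    x0=int(336+(363-y)*.5);seg=v[x0-3:x0+8];k=np.argmax(seg);r.append((x0-3+k,y,seg.max()));
print(np.array(r))
E
```

```text
[[192 193 194 188 169 142 122 107  94  90  93  94  94  95  94  94  95  95
   95  94  95  95  96  96  96  96  98 102 111 125 139 150 159 168 176 180
  181 177 169 156 138 116  99  94 105 133 163 178 181 181]
 [193 193 188 170 142 122 109  95  90  93  95  94  93  94  95  94  95  96
   95  95  95  96  95  96  96  95  96  96  97  97  98  97  98  95  95  97
   99 100 100  99  96  95  95 103 130 160 177 181 181 184]
 [192 187 169 141 124 117 106  90  88  91  93  94  92  95  94  96  94  96
   95  94  95  95  96  97  96  96  97  95  96  96  98  98  99 100 100  97
   93  93  94  92  90  88  87  92 116 152 174 183 184 185]
 [188 171 142 123 117 107  87  70  69  76  85  91  93  94  94  94  95  95
   94  94  95  96  96  96  97  96  97  97  96  96  96  97 100 104 107 105
   98  94  87  73  60  55  58  60  75 109 147 171 183 187]
 [185 166 137 117 105  87  67  58  59  61  66  72  82  89  94  94  94  94
   95  95  95  95  95  96  96  96  96  95  96  95  98  99 104 105 104  98
   91  82  67  47  30  23  28  42  56  69 100 142 174 187]
 [183 166 135 112  92  69  59  58  59  59  59  60  63  70  80  88
[... 1035 characters left out ...]
  60  59
   59  58  60  59  59  61  66  74  83  87  80  70  62  54  45  34  24  18
   16  17  25  35  46  54  58  58  60  60  69 102 146 181]]
[352.7429 353.5193 354.3576 355.2485 356.2222 356.9671 357.8774 358.6968
 359.6035 360.4417 361.3476 362.2147 363.1156 363.8493 364.7305]
rear angle 40.78944503850035
[[343.     350.      99.2919]
 [344.     351.     104.4552]
 [344.     352.     104.842 ]
 [343.     353.     104.6645]
 [343.     354.     103.8767]
 [342.     355.     103.8695]
 [342.     356.     103.9167]
 [341.     357.     102.8018]
 [341.     358.     103.2493]
 [340.     359.     103.4741]
 [340.     360.     103.2749]
 [339.     361.     103.6786]
 [338.     362.     102.922 ]]
```

```bash
python3 - <<'E'
from loc2 import *
# scissors red handles
E={}
for n,(x0,y0,x1,y1) in(("side",(268,116,302,140)),("top",(505,280,548,322))):
    c=A[n][y0:y1,x0:x1];H=hsv(c);m=((H[...,0]<10)|(H[...,0]>170))&(H[...,1]>130)
    ys,xs=np.nonzero(m);E[n]=(xs.mean()+x0,ys.mean()+y0);print(n,E[n],m.sum())
for z in(0,.005,.01): print(z,plane(M["side"],E["side"],z)-plane(M["top"],E["top"],z))
# specks: darkest local points on table
for n,(x0,y0,x1,y1) in(("side",(355,325,380,360)),("top",(225,238,256,252))):
    L=A[n][y0:y1,x0:x1].mean(2);bg=cv2.GaussianBlur(L,(0,0),4);d=bg-L
    for _ in range(4):
        y,x=np.unravel_index(d.argmax(),d.shape);print(n,x+x0,y+y0,d[y,x].round(1),plane(M[n],(x+x0,y+y0),0)[:2]);d[max(0,y-2):y+3,max(0,x-2):x+3]=0
# pink foot and dish
for nm,bx in(("pinkfoot",dict(side=(340,265,400,335),top=(250,240,300,290))),("dish",dict(side=(268,258,310,292),top=(318,196,358,234)))):
    for n,(x0,y0,x1,y1) in bx.items():
        c=up(n,x0,y0,x1-x0,y1-y0);H=hsv(c)
        if nm=="pinkfoot": m=((H[...,0]>160))&(H[...,1]>90)
        else: m=(H[...,0]<16)&(H[...,1]>110)&(c.mean(2)<130)
        cs,_=cv2.findContours(m.astype(np.uint8),cv2.RETR_EXTERNAL,cv2.CHAIN_APPROX_NONE)
        q=max(cs,key=cv2.contourArea)[:,0];q=(q+.5)/k-.5+[x0,y0]
        e=cv2.fitEllipse(q.astype(np.float32));print(nm,n,e,[plane(M[n],e[0],z)[:2] for z in(0,.016)])
E
```

```text
side (np.float64(283.06417112299465), np.float64(128.3850267379679)) 187
top (np.float64(526.8435582822086), np.float64(300.6503067484663)) 326
0 [ 0.0019 -0.0077  0.    ]
0.005 [ 0.0043 -0.0039  0.    ]
0.01 [ 0.0068 -0.0002  0.    ]
side 355 355 86.9 [0.6191 0.2412]
side 356 359 75.6 [0.6222 0.2514]
side 355 344 60.3 [0.6041 0.2159]
side 355 352 52.3 [0.615  0.2343]
top 247 246 37.1 [0.5684 0.2316]
top 232 243 26.9 [0.5773 0.2764]
top 250 240 3.8 [0.5865 0.223 ]
top 254 242 3.7 [0.5805 0.211 ]
pinkfoot side ((372.53839111328125, 302.99224853515625), (40.74305725097656, 46.656002044677734), 155.6443328857422) [array([0.5037, 0.1377]), array([0.5094, 0.1447])]
pinkfoot top ((272.9672546386719, 265.5619812011719), (35.424381256103516, 36.44806671142578), 72.78509521484375) [array([0.5102, 0.1536]), array([0.5084, 0.1523])]
dish side ((288.21343994140625, 276.1061706542969), (22.406906127929688, 25.699243545532227), 85.83277893066406) [array([ 0.6622, -0.0462]), array([ 0.6656, -0.0366])]
dish top ((336.6829528808594, 214.18128967285156), (23.583696365356445, 24.237133026123047), 98.82708740234375) [array([ 0.6652, -0.0349]), array([ 0.6621, -0.0345])]
```

```bash
python3 - <<'E'
from loc2 import *
L=A["top"].mean(2)
d=cv2.GaussianBlur(L,(0,0),5)-L
sp=[]
for p in((247,246),(232,243)):
    y,x=p[1],p[0];w=np.clip(d[y-2:y+3,x-2:x+3],3,None)-3;yy,xx=np.mgrid[y-2:y+3,x-2:x+3];u=((w*xx).sum()/w.sum(),(w*yy).sum()/w.sum())
    X=plane(M["top"],u,0);print(u,X,proj(M["side"],X));sp.append(proj(M["side"],X))
o=[]
c=A["side"][318:368,365:415] if 0 else None
for s in sp:
    x0,y0=int(s[0])-14,int(s[1])-14;c=A["side"][y0:y0+28,x0:x0+28].mean(2)
    bg=cv2.GaussianBlur(c,(0,0),5);dd=bg-c;print(x0,y0);
    v=np.clip(128-dd*12,0,255);v=cv2.resize(v,None,fx=14,fy=14,interpolation=cv2.INTER_CUBIC).clip(0,255).astype(np.uint8);v=cv2.cvtColor(v,cv2.COLOR_GRAY2BGR);cv2.circle(v,(int((s[0]-x0+.5)*14),int((s[1]-y0+.5)*14)),3,(0,0,255),-1);o.append(v)
cv2.imwrite("pics/specks.png",np.hstack(o))
E
```

```text
(np.float64(247.0), np.float64(246.28778445790036)) [0.5675 0.2316 0.    ] [370.6885 342.5511]
(np.float64(232.01917028875584), np.float64(243.3092006143212)) [0.5764 0.2763 0.    ] [377.2135 358.8952]
356 328
363 344
```

View pics/specks.png

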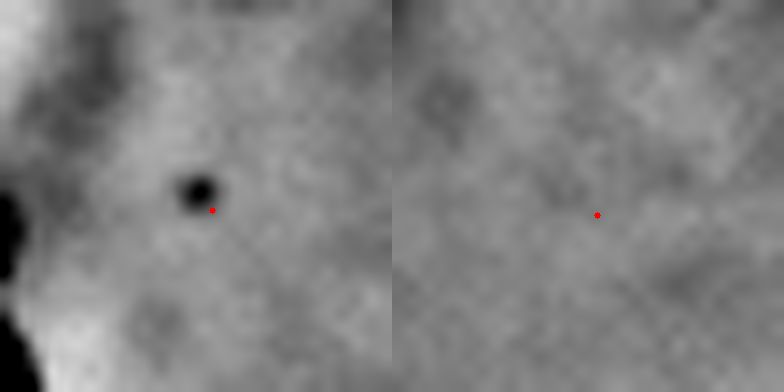

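```bash
python3 - <<'E'
from loc2 import *
print(plane(M["side"],(369.64,341.2),0))
b=np.array([1.05,1.35])
ms=[M["side"],M["top"]]
print("lens",tri(ms,[np.array([343.4,333.])+b,(242.4,212.1)]))
print("dark",tri(ms,[np.array([342.5,334.1])+b,(242.38,211.45)]))
print("honey",tri(ms,[np.array([311.2,193.3])+b,(401,267.8)]))
print("dish",tri(ms,[np.array([288.2,276.1])+b,(336.7,214.2)]))
print("scis",tri(ms,[np.array([283.06,128.39])+b,(526.8,300.65)]))
for z in(0,.012):
    print("foot px shift",z,plane(M["side"],proj(M["side"],np.array([.6699,.2325,0] if z==0 else [.6723,.2366,.012]))+b,z))
for z in(.131,.134,.137): print(plane(M["side"],np.array([343.4,333.])+b,z),plane(M["top"],(242.4,212.1),z))
E
```

```text
[ 0.5679  0.2272 -0.    ]
lens (array([0.6462, 0.2308, 0.125 ]), [np.float64(0.1941626698106908), np.float64(0.19416266981047806)])
dark (array([0.6486, 0.2312, 0.1224]), [np.float64(0.27341213369094214), np.float64(0.27341213369104606)])
honey (array([ 0.4961, -0.2141,  0.0799]), [np.float64(0.020203835629959168), np.float64(0.020203835630052704)])
dish (array([ 0.6635, -0.0349,  0.0098]), [np.float64(0.30593093805560984), np.float64(0.3059309380556247)])
scis (array([ 0.4096, -0.5919, -0.0016]), [np.float64(0.6387354760984818), np.float64(0.6387354760984097)])
foot px shift 0 [0.6694 0.2368 0.    ]
foot px shift 0.012 [0.6718 0.2408 0.012 ]
[0.6478 0.2331 0.131 ] [0.6448 0.2301 0.131 ]
[0.6486 0.2343 0.134 ] [0.6442 0.2297 0.134 ]
[0.6494 0.2355 0.137 ] [0.6436 0.2293 0.137 ]
```

```bash
python3 - <<'E'
from loc2 import *
x0,y0=222,192
c=up("top",x0,y0,42,42);c=cv2.GaussianBlur(c,(0,0),3)
d=c[...,2]-c[...,0];L=c.mean(2)
for f,nm in(((d<-19)|(L<45)&(np.hypot(*(np.mgrid[:336,:336]/8-np.array([20,20])[:,None,None]))<8),"br"),):
    m=f.astype(np.uint8);m=cv2.morphologyEx(m,cv2.MORPH_CLOSE,np.ones((9,9)));m=cv2.morphologyEx(m,cv2.MORPH_OPEN,np.ones((60,60)))
    q=cont(m,x0,y0,(242,212));e=cv2.fitEllipse(q.astype(np.float32));print(e)
    v=np.clip(c*1.5,0,255).astype(np.uint8)[:,:,::-1].copy()
    cv2.polylines(v,[(((q-[x0,y0]+.5)*8)).astype(np.int32)],True,(0,255,0),1)
    cv2.imwrite("pics/ring.png",cv2.resize(v,(500,500)))
# tilt for aspect
lens=np.array([.6462,.230,.130]);C=ray(M["top"],(0,0))[0];vd=(C-lens)/np.linalg.norm(C-lens)
for el in(53,55,57,59,61,63):
    for az in (198.5,):
        e,a=np.radians([el,az]);n=np.array([np.cos(e)*np.cos(a),np.cos(e)*np.sin(a),np.sin(e)]);w=np.cross(n,[0,0,1.]);w/=np.linalg.norm(w);u=np.cross(n,w)
        P=np.array([proj(M["top"],lens+.03*(np.cos(t)*w+np.sin(t)*u)) for t in np.linspace(0,6.2,60)]);print(el,cv2.fitEllipse(P.astype(np.float32)))
E
```

```text
((241.60084533691406, 210.14389038085938), (20.698528289794922, 21.290868759155273), 80.61907958984375)
53 ((242.46913146972656, 211.59983825683594), (19.757509231567383, 21.73175621032715), 82.01329040527344)
55 ((242.4707489013672, 211.6037139892578), (20.048917770385742, 21.73484230041504), 83.2213363647461)
57 ((242.47247314453125, 211.60792541503906), (20.31529426574707, 21.738502502441406), 84.67543029785156)
59 ((242.47427368164062, 211.61245727539062), (20.55615234375, 21.74289321899414), 86.4477767944336)
61 ((242.4761505126953, 211.61727905273438), (20.771018981933594, 21.748180389404297), 88.63336944580078)
63 ((242.4781036376953, 211.6223907470703), (20.95943832397461, 21.75457191467285), 91.3506851196289)
```

View pics/ring.png

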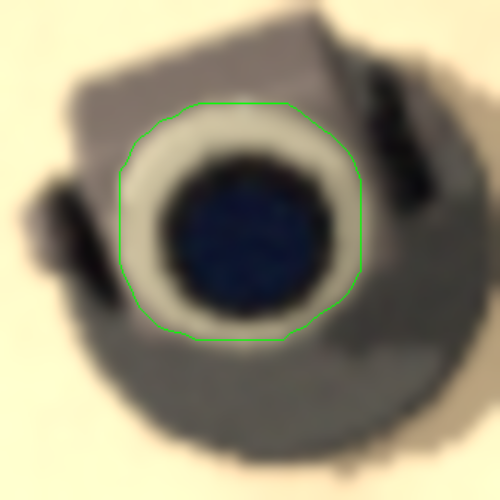

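```bash
cat > mv.py <<'E'
from workcell import env
import numpy as np,sys
from scipy.spatial.transform import Rotation as R
np.set_printoptions(precision=3,suppress=True)
def cur():
    s=env.get_state();q=s["orientation"];return s,s["tcp_pos"],R.from_quat([q[1],q[2],q[3],q[0]])
def delta(pos,xt,yt):
    """rotvec (tool axes, deg) and shift (current tool axes cm) to reach target; choose nearer half turn"""
    s,p,r=cur();best=None
    for sg in(1,-1):
        x=np.array(xt)/np.linalg.norm(xt);y=sg*np.array(yt);y=y-(y@x)*x;y/=np.linalg.norm(y)
        t=R.from_matrix(np.c_[x,y,np.cross(x,y)]);d=r.inv()*t;v=np.degrees(d.as_rotvec())
        print("sg",sg,"turn",v,"shift now",r.inv().apply(np.array(pos)-p)*100,"shift after turn",t.inv().apply(np.array(pos)-p)*100)
def show():
    s,p,r=cur();print("t",s["clock"],"tcp",p,"j",s["joint_pos"],"F",s["wrist_force"],"gap",s["finger_gap"]);print("tool axes (cols)\n",r.as_matrix())
E
python3 -c "
from mv import *
show();delta([.496,-.214,.20],[0,0,-1],[1,.04,0])"
```

```text
t 0.6 tcp [ 0.243 -0.521  0.231] j [-1.274  0.313  0.046  1.304  0.     1.431] F [-0.677  0.248  1.19 ] gap 0.08511534579139524
tool axes (cols)
 [[ 0.     0.423 -0.906]
 [-0.    -0.906 -0.423]
 [-1.     0.     0.   ]]
sg 1 turn [-67.264   0.005  -0.007] shift now [  3.131 -17.132 -35.892] shift after turn [  3.134  26.482 -29.672]
sg -1 turn [112.736  -0.007  -0.006] shift now [  3.131 -17.132 -35.892] shift after turn [  3.134 -26.482  29.672]
```

```bash
cat >> mv.py <<'E'
def plan(pos,xt,yt,n,sg=1,fing=1,base=None):
    """n equal rows; shift along tool axes as they stand at the row's start"""
    s,p,r=cur()
    if base is not None: p,r=base
    x=np.array(xt)/np.linalg.norm(xt);y=sg*np.array(yt);y=y-(y@x)*x;y/=np.linalg.norm(y)
    t=R.from_matrix(np.c_[x,y,np.cross(x,y)]);v=(r.inv()*t).as_rotvec();rr=r;pp=p.copy()
    for i in range(n):
        d=rr.inv().apply((np.array(pos)-pp)/(n-i))*100;d=np.round(d,2);w=np.round(np.degrees((rr.inv()*t).as_rotvec())/(n-i),2)
        print([*d.tolist(),*w.tolist(),fing],end=",\n" if i%5!=4 else "\n\n")
        pp=pp+rr.apply(d/100);rr=rr*R.from_rotvec(np.radians(w))
    print("end",pp)
E
python3 -c "
from mv import *
plan([.496,-.214,.20],[0,0,-1],[1,.04,0],15)"
```

```text
[0.21, -1.14, -2.39, -4.48, 0.0, -0.0, 1],
[0.21, -0.95, -2.47, -4.48, 0.0, -0.0, 1],
[0.21, -0.76, -2.54, -4.48, 0.0, -0.0, 1],
[0.21, -0.55, -2.59, -4.49, 0.0, -0.0, 1],
[0.21, -0.35, -2.63, -4.48, 0.0, -0.0, 1]

[0.21, -0.14, -2.65, -4.49, 0.0, -0.0, 1],
[0.21, 0.06, -2.65, -4.48, 0.0, -0.0, 1],
[0.21, 0.27, -2.64, -4.49, 0.0, -0.0, 1],
[0.21, 0.48, -2.61, -4.48, 0.0, -0.0, 1],
[0.21, 0.68, -2.56, -4.49, 0.0, -0.0, 1]

[0.21, 0.88, -2.5, -4.48, 0.0, -0.0, 1],
[0.21, 1.07, -2.43, -4.49, 0.0, -0.0, 1],
[0.2, 1.26, -2.34, -4.48, 0.0, -0.0, 1],
[0.21, 1.43, -2.23, -4.49, 0.0, -0.0, 1],
[0.2, 1.6, -2.11, -4.48, 0.01, -0.0, 1]

end [ 0.496 -0.214  0.2  ]
```

Call:
drive_tool:
  plan:
    - [[0.2, -1.1, -2.4, -4.5, 0, 0, 1], [0.2, -0.95, -2.5, -4.5, 0, 0, 1], [0.2, -0.75, -2.5, -4.5, 0, 0, 1], [0.2, -0.55, -2.6, -4.5, 0, 0, 1], [0.2, -0.35, -2.6, -4.5, 0, 0, 1]]

```text
clock: 1.02
tcp_pos: [0.328, -0.4184, 0.2213]
orientation: [0.286, 0.647, 0.286, -0.647]
wrist_force: [-0.3, 0.3, 0.2]
finger_gap: 0.0855
```

Call:
drive_tool:
  plan:
    - [[0.2, -0.15, -2.65, -4.5, 0, 0, 1], [0.2, 0.05, -2.65, -4.5, 0, 0, 1], [0.2, 0.3, -2.65, -4.5, 0, 0, 1], [0.2, 0.5, -2.6, -4.5, 0, 0, 1], [0.2, 0.7, -2.6, -4.5, 0, 0, 1]]

```text
clock: 1.43
tcp_pos: [0.4129, -0.3157, 0.2114]
orientation: [0.407, 0.578, 0.407, -0.578]
wrist_force: [0.3, -0.4, 0.4]
finger_gap: 0.0854
```

Call:
drive_tool:
  plan:
    - [[0.2, 0.9, -2.5, -4.5, 0, 0, 1], [0.2, 1.1, -2.4, -4.5, 0, 0, 1], [0.2, 1.25, -2.3, -4.5, 0, 0, 1], [0.2, 1.4, -2.2, -4.5, 0, 0, 1], [0.2, 1.6, -2.1, -4.3, 0, 0, 1]]

```text
clock: 1.85
tcp_pos: [0.4967, -0.214, 0.2014]
orientation: [0.511, 0.489, 0.511, -0.489]
wrist_force: [0.6, 0.3, 0.5]
finger_gap: 0.0854
```

```bash
python3 - <<'E'
from mv import *
import cv2
show()
a=env.read_camera("side")[:,:,::-1];b=env.read_camera("top")[:,:,::-1]
np.save("pics/s1.npy",a);np.save("pics/t1.npy",b)
f=lambda im,x,y:cv2.resize(im[y:y+100,x:x+100],None,fx=4,fy=4,interpolation=cv2.INTER_CUBIC)
cv2.imwrite("pics/p1.png",np.hstack([f(a,265,130),f(b,350,215)]));show()
E
```

```text
t 1.85 tcp [ 0.497 -0.214  0.201] j [-0.555  0.257 -0.104  1.21  -0.     0.971] F [0.645 0.299 0.495] gap 0.08535132894160097
tool axes (cols)
 [[ 0.     0.999  0.044]
 [-0.     0.044 -0.999]
 [-1.     0.     0.   ]]
t 1.95 tcp [ 0.498 -0.212  0.201] j [-0.552  0.258 -0.103  1.209  0.001  0.972] F [-0.232 -0.146 -0.229] gap 0.08543949786295013
tool axes (cols)
 [[ 0.     0.999  0.046]
 [ 0.001  0.046 -0.999]
 [-1.     0.    -0.001]]
```

View pics/p1.png

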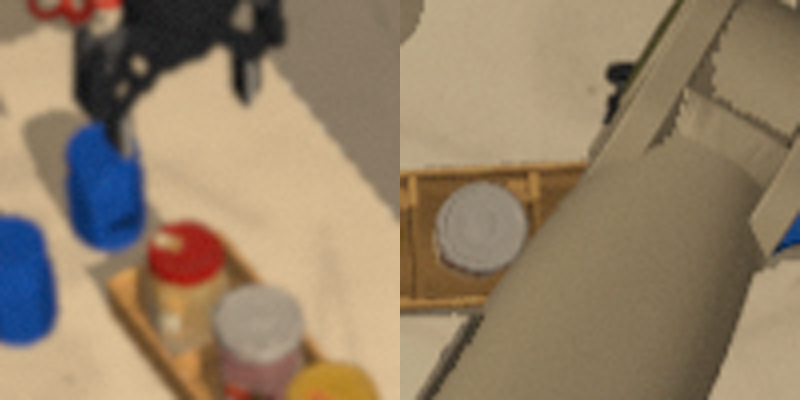

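```bash
python3 - <<'E'
from mv import *
from h import *
m=env.camera_model("side")
for dz in(0,.008,.013):
    for g in(.0427,.05): print(dz,g,[proj(m,np.array([.498+s*g,-.212+s*.044*g,.201+dz])) for s in(1,-1)],proj(m,np.array([.498,-.212,.201+dz])))
E
```

```text
0 0.0427 [array([296.7261, 171.4207]), array([324.2045, 159.4282])] [310.5956 165.3676]
0 0.05 [array([294.3283, 172.4672]), array([326.5055, 158.4239])] [310.5956 165.3676]
0.008 0.0427 [array([296.5556, 169.2898]), array([324.1708, 157.2792])] [310.4948 163.2273]
0.008 0.05 [array([294.1456, 170.338 ]), array([326.483 , 156.2735])] [310.4948 163.2273]
0.013 0.0427 [array([296.4482, 167.9472]), array([324.1496, 155.9254])] [310.4313 161.8789]
0.013 0.05 [array([294.0305, 168.9964]), array([326.4689, 154.9189])] [310.4313 161.8789]
```

```bash
python3 - <<'E'
from mv import *
from h import *
m=env.camera_model("side");t=env.camera_model("top")
for z in (.085,.0875,.09):print(plane(m,(311.2-.7,193.3-.3),z),plane(t,(401,267.8),z))
E
python3 -c "
from mv import *
delta([.497,-.213,.05],[0,0,-1],[1,.04,0])"
```

```text
[ 0.4995 -0.2182  0.085 ] [ 0.4955 -0.2134  0.085 ]
[ 0.5005 -0.2161  0.0875] [ 0.4952 -0.2131  0.0875]
[ 0.5014 -0.2141  0.09  ] [ 0.495  -0.2128  0.09  ]
sg 1 turn [ 0.366 -0.046 -0.027] shift now [15.103 -0.065  0.064] shift after turn [15.103 -0.057  0.052]
sg -1 turn [-179.634    0.042   -0.072] shift now [15.103 -0.065  0.064] shift after turn [15.103  0.057 -0.052]
```

Call:
drive_tool:
  plan:
    - [[2.0, 0, 0.05, 0, 0, 0, 1], [2.0, 0, 0.05, 0, 0, 0, 1], [2.0, 0, 0.05, 0, 0, 0, 1], [2.0, 0, 0.05, 0, 0, 0, 1], [1.5, 0, 0.0, 0, 0, 0, 1]]

```text
clock: 2.37
tcp_pos: [0.4951, -0.2175, 0.1049]
orientation: [0.509, 0.49, 0.51, -0.49]
wrist_force: [-0.5, 0.6, -0.2]
finger_gap: 0.0852
```

```bash
cat > look.py <<'E'
from mv import *
import cv2,sys
def look(name,sx,sy,tx=None,ty=None,w=100,k=4):
    a=env.read_camera("side")[:,:,::-1];np.save(f"pics/{name}_s.npy",a);o=[a[sy:sy+w,sx:sx+w]]
    if tx is not None:
        b=env.read_camera("top")[:,:,::-1];np.save(f"pics/{name}_t.npy",b);o.append(b[ty:ty+w,tx:tx+w])
    cv2.imwrite(f"pics/{name}.png",np.hstack([cv2.resize(i,None,fx=k,fy=k,interpolation=cv2.INTER_CUBIC) for i in o]))
E
python3 -c "
from look import *
look('p2',280,150,w=80,k=7);show()"
```

```text
t 2.4167 tcp [ 0.494 -0.217  0.102] j [-0.562  0.323 -0.268  0.985 -0.     0.97 ] F [ 0.061 -0.003 -1.731] gap 0.08521516150968177
tool axes (cols)
 [[-0.005  0.999  0.039]
 [ 0.003  0.039 -0.999]
 [-1.    -0.005 -0.003]]
```

View pics/p2.png

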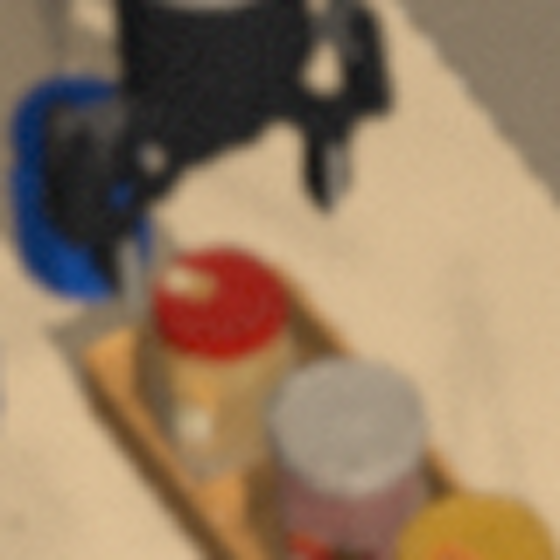

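Call:
drive_tool:
  plan:
    - [[1.2, 0.05, 0, 0, 0, 0, 1], [1.2, 0.05, 0, 0, 0, 0, 1], [1.2, 0, 0, 0, 0, 0, 1], [1.2, 0, 0, 0, 0, 0, 1], [0.5, 0, 0, 0, 0, 0, 1]]

```text
clock: 2.83
tcp_pos: [0.4962, -0.2174, 0.0525]
orientation: [0.509, 0.49, 0.51, -0.49]
wrist_force: [1.7, 0.4, -0.1]
finger_gap: 0.0852
```

```bash
python3 -c "
from look import *
look('p3',280,150,w=80,k=7);show()"
```

```text
t 2.8833 tcp [ 0.496 -0.217  0.052] j [-0.561  0.373 -0.333  0.867 -0.     0.971] F [-0.286 -1.237  0.06 ] gap 0.08546587400916081
tool axes (cols)
 [[-0.002  0.999  0.039]
 [ 0.001  0.039 -0.999]
 [-1.    -0.002 -0.001]]
```

View pics/p3.png

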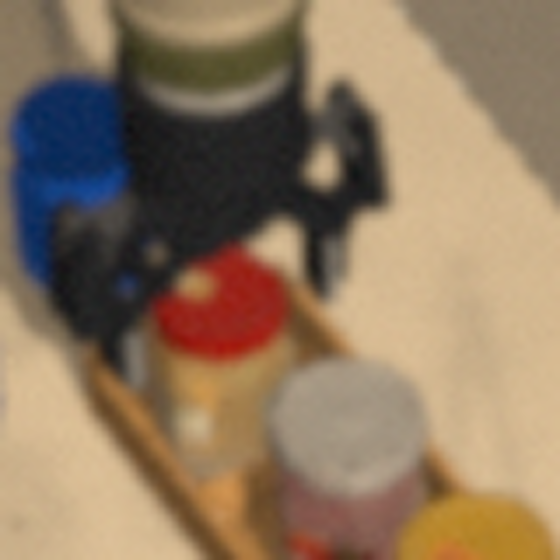

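Call:
drive_tool:
  plan:
    - [[0, 0, 0, 0, 0, 0, 0.6], [0, 0, 0, 0, 0, 0, 0.4], [0, 0, 0, 0, 0, 0, 0.3], [0, 0, 0, 0, 0, 0, 0], [0, 0, 0, 0, 0, 0, 0]]
  squeeze: 60

```text
clock: 3.3
tcp_pos: [0.4981, -0.2177, 0.0547]
orientation: [0.511, 0.49, 0.509, -0.49]
wrist_force: [0.3, -0.3, 6.3]
finger_gap: 0.055
```

Call:
drive_tool:
  plan:
    - [[0, 0, 0, 0, 0, 0, 0], [0, 0, 0, 0, 0, 0, 0], [0, 0, 0, 0, 0, 0, 0], [0, 0, 0, 0, 0, 0, 0], [0, 0, 0, 0, 0, 0, 0]]

```text
clock: 3.72
tcp_pos: [0.4981, -0.2177, 0.0547]
orientation: [0.511, 0.49, 0.509, -0.49]
wrist_force: [0.7, 0.2, 5.6]
finger_gap: 0.0546
```

```bash
python3 -c "
from look import *
look('p4',280,150,w=80,k=7);show()"
```

```text
t 3.7667 tcp [ 0.498 -0.218  0.055] j [-0.56   0.37  -0.33   0.868 -0.     0.97 ] F [-0.13   0.43   6.312] gap 0.054907963032134535
tool axes (cols)
 [[ 0.002  0.999  0.041]
 [-0.002  0.041 -0.999]
 [-1.     0.002  0.002]]
```

View pics/p4.png

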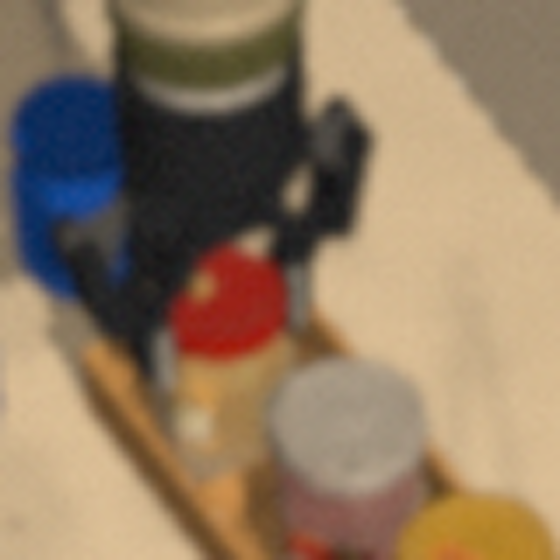

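Call:
drive_tool:
  plan:
    - [[-0.3, 0, 0, 0, 0, 0, 0], [-0.7, 0, 0, 0, 0, 0, 0], [-1.2, 0, 0, 0, 0, 0, 0], [-1.5, 0, 0, 0, 0, 0, 0], [-1.5, 0, 0, 0, 0, 0, 0]]
  squeeze: 70

```text
clock: 4.18
tcp_pos: [0.496, -0.2165, 0.1052]
orientation: [0.509, 0.489, 0.511, -0.49]
wrist_force: [0.2, -0.9, -4.4]
finger_gap: 0.0544
```

Call:
drive_tool:
  plan:
    - [[-2, 0, 0, 0, 0, 0, 0], [-2, 0, 0, 0, 0, 0, 0], [-2, 0, 0, 0, 0, 0, 0], [-1.5, 0, 0, 0, 0, 0, 0], [-0.8, 0, 0, 0, 0, 0, 0]]

```text
clock: 4.6
tcp_pos: [0.4973, -0.2173, 0.1903]
orientation: [0.511, 0.49, 0.509, -0.49]
wrist_force: [0.9, 0.2, -3.8]
finger_gap: 0.0545
```

```bash
python3 -c "
from look import *
look('p5',270,130,w=80,k=7);show()"
```

```text
t 4.65 tcp [ 0.498 -0.218  0.191] j [-0.56   0.264 -0.12   1.183 -0.     0.97 ] F [ 1.461 -0.13  -2.355] gap 0.05469475562618989
tool axes (cols)
 [[ 0.003  0.999  0.041]
 [-0.002  0.041 -0.999]
 [-1.     0.003  0.002]]
```

View pics/p5.png

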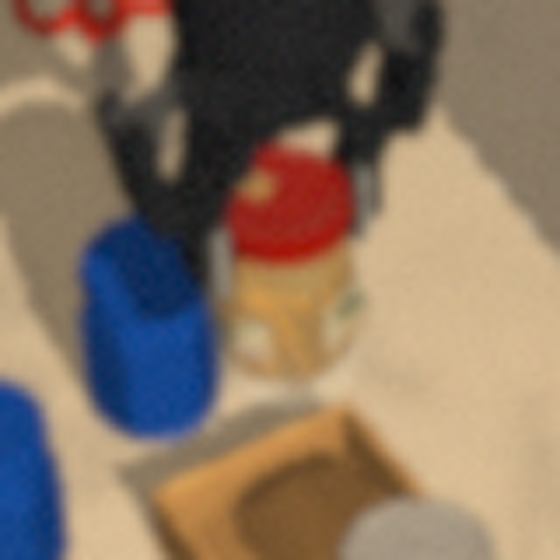

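Call:
drive_tool:
  plan:
    - [[-1.5, 0, 0, 0, 0, 0, 0], [-2, 0, 0, 0, 0, 0, 0], [-2.2, 0, 0, 0, 0, 0, 0], [-2, 0, 0, 0, 0, 0, 0], [-1.3, 0, 0, 0, 0, 0, 0]]

```text
clock: 5.07
tcp_pos: [0.4969, -0.217, 0.2791]
orientation: [0.51, 0.49, 0.51, -0.49]
wrist_force: [0.1, -0.2, -3.4]
finger_gap: 0.0548
```

```bash
python3 -c "
from mv import *
show()
n=np.array([-.517,-.171,.839])
plan([.539,.194,.308],-n,[.95,.31,0],20,fing=0)"
```

```text
t 5.0667 tcp [ 0.497 -0.217  0.279] j [-0.56   0.24   0.064  1.395 -0.     0.97 ] F [ 0.079 -0.245 -3.39 ] gap 0.05477825686317709
tool axes (cols)
 [[-0.     0.999  0.041]
 [-0.     0.041 -0.999]
 [-1.    -0.     0.   ]]
[-0.14, 0.29, -2.04, -0.76, 0.23, 1.64, 0],
[-0.13, 0.32, -2.04, -0.76, 0.23, 1.64, 0],
[-0.11, 0.36, -2.04, -0.76, 0.23, 1.64, 0],
[-0.09, 0.39, -2.03, -0.76, 0.23, 1.64, 0],
[-0.07, 0.41, -2.03, -0.76, 0.24, 1.64, 0]

[-0.05, 0.44, -2.02, -0.76, 0.23, 1.64, 0],
[-0.03, 0.47, -2.02, -0.76, 0.24, 1.64, 0],
[-0.01, 0.5, -2.01, -0.76, 0.23, 1.64, 0],
[0.02, 0.52, -2.0, -0.77, 0.24, 1.64, 0],
[0.04, 0.55, -2.0, -0.76, 0.23, 1.64, 0]

[0.06, 0.58, -1.99, -0.77, 0.24, 1.64, 0],
[0.09, 0.6, -1.98, -0.76, 0.23, 1.64, 0],
[0.11, 0.62, -1.97, -0.77, 0.24, 1.64, 0],
[0.14, 0.65, -1.96, -0.76, 0.24, 1.63, 0],
[0.17, 0.67, -1.95, -0.77, 0.23, 1.64, 0]

[0.2, 0.69, -1.94, -0.76, 0.24, 1.63, 0],
[0.22, 0.71, -1.94, -0.77, 0.23, 1.64, 0],
[0.25, 0.73, -1.92, -0.76, 0.24, 1.63, 0],
[0.28, 0.74, -1.92, -0.77, 0.23, 1.64, 0],
[0.31, 0.76, -1.9, -0.76, 0.24, 1.63, 0]

end [0.539 0.194 0.308]
```

Call:
drive_tool:
  plan:
    - [[-0.14, 0.3, -1.6, -0.76, 0.23, 1.64, 0], [-0.13, 0.32, -2.05, -0.76, 0.23, 1.64, 0], [-0.11, 0.36, -2.05, -0.76, 0.23, 1.64, 0], [-0.09, 0.39, -2.05, -0.76, 0.23, 1.64, 0], [-0.07, 0.41, -2.05, -0.76, 0.23, 1.64, 0]]

```text
clock: 5.48
tcp_pos: [0.5069, -0.117, 0.284]
orientation: [0.554, 0.513, 0.496, -0.43]
wrist_force: [0.0, 0.5, -3.8]
finger_gap: 0.0547
```

Call:
drive_tool:
  plan:
    - [[-0.05, 0.44, -2.0, -0.76, 0.23, 1.64, 0], [-0.03, 0.47, -2.0, -0.76, 0.23, 1.64, 0], [0, 0.5, -2.0, -0.76, 0.23, 1.64, 0], [0.02, 0.52, -2.0, -0.76, 0.23, 1.64, 0], [0.04, 0.55, -2.0, -0.76, 0.23, 1.64, 0]]

```text
clock: 5.9
tcp_pos: [0.5171, -0.0147, 0.2909]
orientation: [0.595, 0.532, 0.477, -0.368]
wrist_force: [0.2, 0.5, -3.6]
finger_gap: 0.0545
```

Call:
drive_tool:
  plan:
    - [[0.06, 0.58, -2.0, -0.76, 0.23, 1.64, 0], [0.09, 0.6, -2.0, -0.76, 0.23, 1.64, 0], [0.11, 0.62, -2.0, -0.76, 0.23, 1.64, 0], [0.14, 0.65, -2.0, -0.76, 0.23, 1.64, 0], [0.17, 0.67, -2.0, -0.76, 0.23, 1.64, 0]]

```text
clock: 6.32
tcp_pos: [0.5272, 0.0893, 0.2979]
orientation: [0.632, 0.548, 0.456, -0.303]
wrist_force: [0.9, -0.4, -3.4]
finger_gap: 0.0545
```

Call:
drive_tool:
  plan:
    - [[0.2, 0.69, -1.95, -0.76, 0.23, 1.64, 0], [0.22, 0.71, -1.95, -0.76, 0.23, 1.64, 0], [0.25, 0.73, -1.9, -0.76, 0.23, 1.64, 0], [0.28, 0.74, -1.9, -0.76, 0.23, 1.64, 0], [0.31, 0.76, -1.9, -0.76, 0.23, 1.64, 0]]

```text
clock: 6.73
tcp_pos: [0.5377, 0.1916, 0.3046]
orientation: [0.666, 0.561, 0.432, -0.237]
wrist_force: [0.0, -0.6, -3.4]
finger_gap: 0.0549
```

```bash
python3 -c "
from look import *
look('p6',295,270,190,160,w=100,k=4);show()
n=np.array([-.517,-.171,.839])
delta([.565,.203,.266],-n,[.95,.31,0])"
```

```text
t 6.8333 tcp [0.537 0.193 0.304] j [ 0.157 -0.16  -0.465  0.699  0.089  1.437] F [-0.433  0.168 -3.595] gap 0.05460027001365794
tool axes (cols)
 [[ 0.514  0.799  0.312]
 [ 0.171  0.261 -0.95 ]
 [-0.84   0.542 -0.003]]
sg 1 turn [ 0.105 -0.071  0.173] shift now [ 4.829  0.434 -0.075] shift after turn [ 4.83   0.419 -0.082]
sg -1 turn [-179.895   -0.272   -0.111] shift now [ 4.829  0.434 -0.075] shift after turn [ 4.83  -0.419  0.082]
```

View pics/p6.png

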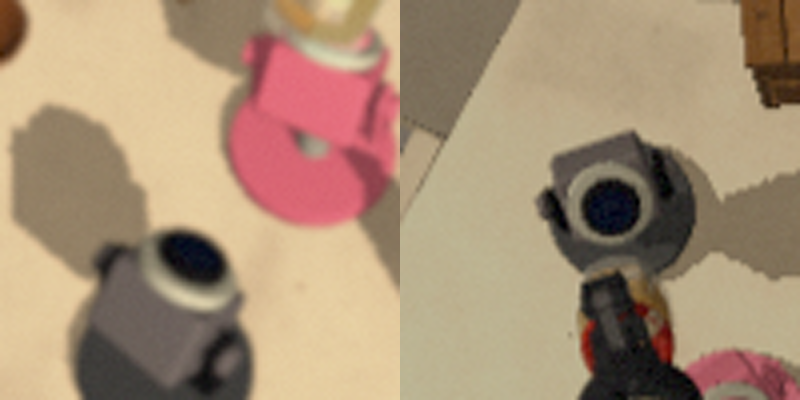

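Call:
drive_tool:
  plan:
    - [[0.6, 0.08, 0, 0, 0, 0, 0], [1.1, 0.08, 0, 0, 0, 0, 0], [1.2, 0.08, 0, 0, 0, 0, 0], [1.2, 0.08, 0, 0, 0, 0, 0], [0.7, 0.08, 0, 0, 0, 0, 0]]

```text
clock: 7.25
tcp_pos: [0.5674, 0.1991, 0.2657]
orientation: [0.665, 0.561, 0.431, -0.238]
wrist_force: [-0.9, 0.2, -4.4]
finger_gap: 0.0547
```

```bash
python3 - <<'E'
from look import *
from h import *
import cv2
ps=[];
for n in("side","top"):
    a=[]
    for i in range(5):
        a.append(env.read_camera(n).astype(float));ps.append(env.get_state()["tcp_pos"])
    np.save(f"pics/fin_{n}.npy",np.mean(a,0))
print(np.mean(ps,0),np.std(ps,0));show()
n=np.array([-.517,-.171,.839])
S=np.load("pics/fin_side.npy")[:,:,::-1];T=np.load("pics/fin_top.npy")[:,:,::-1]
f=lambda im,x,y,w:cv2.resize(im[y:y+w,x:x+w],(400,400),interpolation=cv2.INTER_CUBIC).clip(0,255).astype(np.uint8)
cv2.imwrite("pics/p7.png",np.hstack([f(S,310,265,100),f(T,200,170,80)]))
E
```

```text
[0.5674 0.1997 0.2682] [0.0002 0.0003 0.0017]
t 7.75 tcp [0.5674 0.2001 0.2696] j [ 0.1639 -0.0843 -0.4903  0.5928  0.0827  1.4454] F [ 0.3472 -0.0673 -4.1122] gap 0.05486351159619854
tool axes (cols)
 [[ 0.5188  0.7972  0.3088]
 [ 0.1696  0.2581 -0.9511]
 [-0.8379  0.5458 -0.0012]]
```

View pics/p7.png

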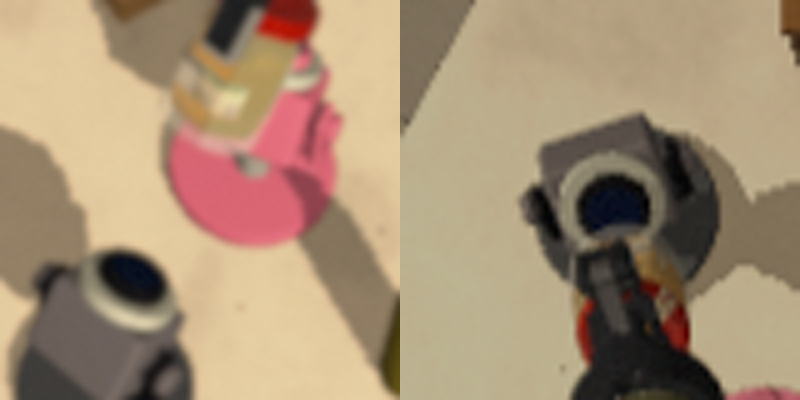

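```bash
python3 - <<'E'
from h import *
from workcell import env
m=env.camera_model("side");t=env.camera_model("top")
S=np.load("pics/fin_side.npy")[:,:,::-1];T=np.load("pics/fin_top.npy")[:,:,::-1]
tcp=np.array([.5674,.1997,.2675]);X=np.array([.5188,.1696,-.8379]);Y=np.array([.7972,.2581,.5458]);Z=np.cross(X,Y)
def draw(im,mm,x0,y0,w,k):
    v=cv2.resize(im[y0:y0+w,x0:x0+w].astype(np.float32),None,fx=k,fy=k,interpolation=cv2.INTER_CUBIC).clip(0,255).astype(np.uint8)
    f=lambda P:tuple(int((c-o+.5)*k) for c,o in zip(proj(mm,P),(x0,y0)))
    for h,r in((.049,.029),(-.026,.028),(-.037,.028)):
        pts=np.array([f(tcp+X*h+r*(np.cos(a)*Y+np.sin(a)*Z)) for a in np.linspace(0,6.28,50)])
        cv2.polylines(v,[pts],True,(0,255,0),1)
    cv2.circle(v,f(tcp+X*.049),2,(255,0,0),-1)
    cv2.circle(v,f(tcp+X*.159),3,(255,0,255),-1)
    for i in range(0,w,10): cv2.putText(v,str(x0+i),(i*k,10),0,.35,(0,0,255));cv2.putText(v,str(y0+i),(0,i*k+5),0,.35,(0,0,255))
    return v
a=draw(S,m,320,255,80,7);cv2.imwrite("pics/ov_s.png",a)
cv2.imwrite("pics/ov_t.png",draw(T,t,215,180,60,9))
E
```

```text
(no output)
```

View pics/ov_s.png

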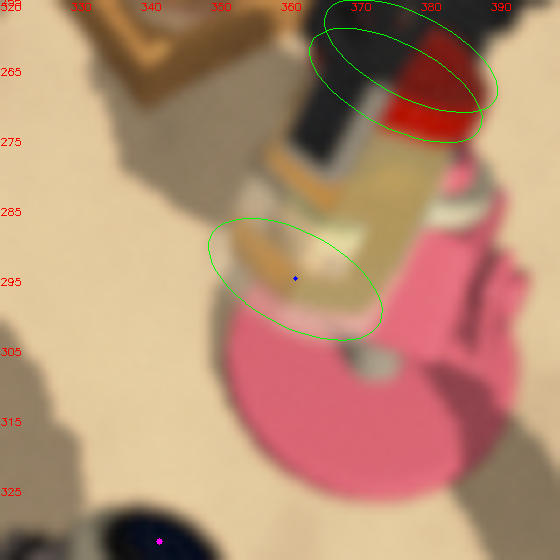

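View pics/ov_t.png

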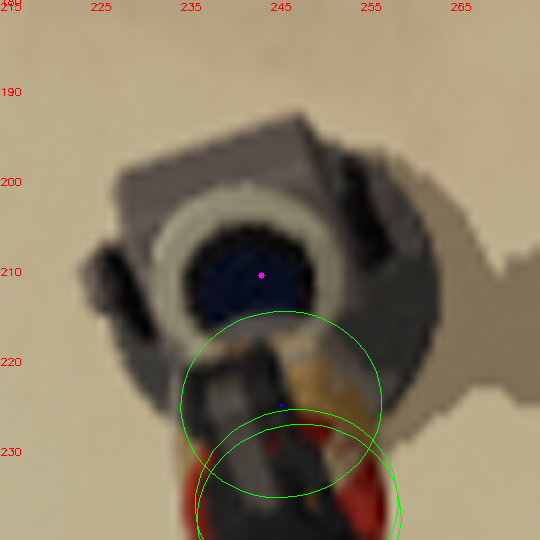

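```bash
python3 - <<'E'
from h import *
from workcell import env
m=env.camera_model("side");t=env.camera_model("top")
S=np.load("pics/fin_side.npy")[:,:,::-1];T=np.load("pics/fin_top.npy")[:,:,::-1]
tcp=np.array([.5674,.1997,.2675]);X=np.array([.5188,.1696,-.8379]);Y=np.array([.7972,.2581,.5458]);Z=np.cross(X,Y)
def draw(im,mm,x0,y0,w,h,k,b):
    v=cv2.resize(im[y0:y0+h,x0:x0+w].astype(np.float32)*1.6,None,fx=k,fy=k,interpolation=cv2.INTER_CUBIC).clip(0,255).astype(np.uint8)
    f=lambda P:tuple(int((c-o+.5+bb)*k) for c,o,bb in zip(proj(mm,P),(x0,y0),b))
    for y in(.028,.037):
        pts=np.array([f(tcp+X*p+Y*y+Z*q) for p,q in((-.006,-.011),(-.006,.011),(-.04,.011),(-.04,-.011))])
        cv2.polylines(v,[pts],True,(0,255,0) if y<.03 else (255,255,0),1)
    for h_,r in((.049,.029),(-.026,.028),(-.037,.028)):
        pts=np.array([f(tcp+X*h_+r*(np.cos(a)*Y+np.sin(a)*Z)) for a in np.linspace(0,6.28,50)])
        cv2.polylines(v,[pts],True,(255,0,255),1)
    return v
cv2.imwrite("pics/ov2.png",np.hstack([draw(T,t,228,205,36,50,11,(0,0)),draw(T,t,228,205,36,50,11,(-1.5,1))]))
cv2.imwrite("pics/ov3.png",draw(S,m,345,250,50,58,10,(0,0)))
E
```

```text
(no output)
```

View pics/ov2.png

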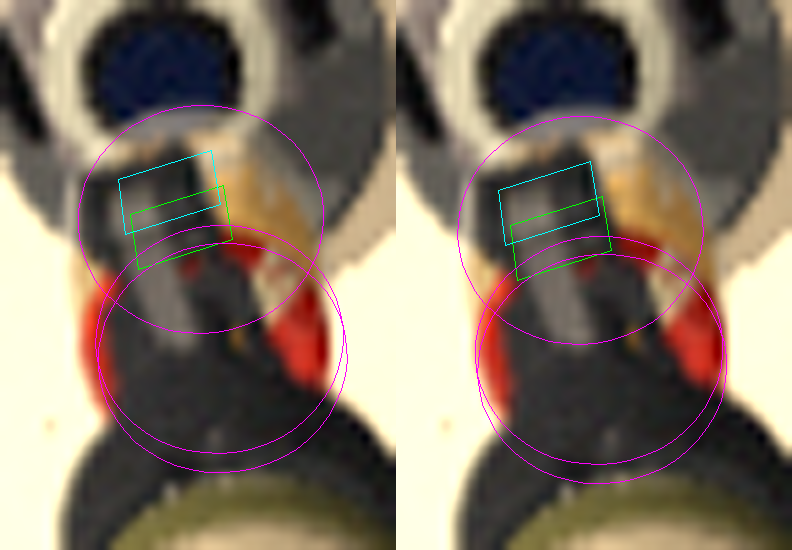

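View pics/ov3.png

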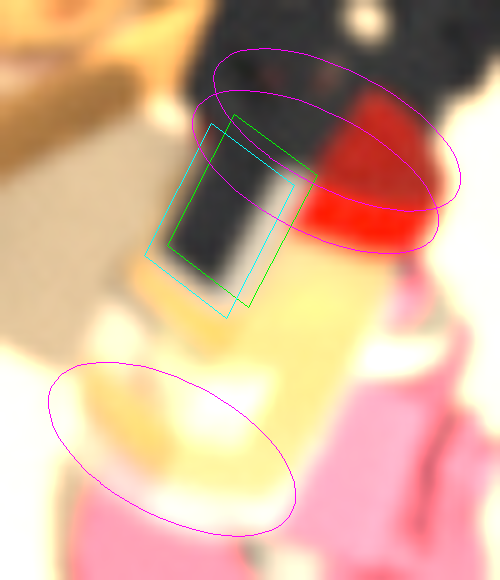

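```bash
python3 - <<'E'
from h import *
from workcell import env
m=env.camera_model("side");t=env.camera_model("top")
S=np.load("pics/fin_side.npy")[:,:,::-1];T=np.load("pics/fin_top.npy")[:,:,::-1]
T0=np.load("pics/avg_top.npy")[:,:,::-1];S0=np.load("pics/avg_side.npy")[:,:,::-1]
def dif(A,B,x0,y0,w,h,k):
    d=np.abs(A-B).max(2)[y0:y0+h,x0:x0+w].astype(np.float32)
    d=cv2.resize(d*2.5,None,fx=k,fy=k,interpolation=cv2.INTER_CUBIC).clip(0,255).astype(np.uint8)
    d=cv2.cvtColor(d,cv2.COLOR_GRAY2BGR)
    for i in range(0,w,10): cv2.putText(d,str(x0+i),(i*k,10),0,.35,(0,0,255));cv2.line(d,(int((i+.5)*k),12),(int((i+.5)*k),18),(0,0,255))
    for i in range(0,h,10): cv2.putText(d,str(y0+i),(0,int((i+.5)*k)),0,.35,(0,0,255))
    return d
cv2.imwrite("pics/dif.png",np.hstack([dif(S,S0,338,255,56,56,7),dif(T,T0,225,203,40,56,7)]))
E
```

```text
(no output)
```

View pics/dif.png

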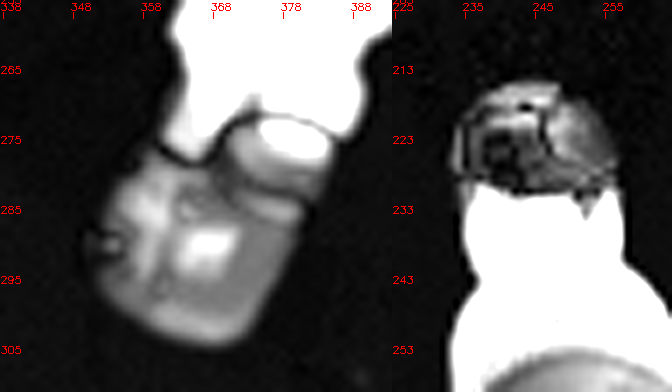

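```bash
cat > sil.py <<'E'
from h import *
from workcell import env
M={n:env.camera_model(n) for n in("side","top")}
LENS={"side":np.array([343.4,333.0]),"top":np.array([242.4,212.1])}
def mask(n,tag,thr):
    A=np.load(f"pics/{tag}_{n}.npy");B=np.load(f"pics/avg_{n}.npy")
    d=np.abs(A-B).max(2).astype(np.float32)
    x0,y0,w,h=(338,255,60,60) if n=="side" else(222,203,46,40)
    k=8;d=cv2.resize(d[y0:y0+h,x0:x0+w],None,fx=k,fy=k,interpolation=cv2.INTER_LINEAR)
    mk=(d>thr).astype(np.uint8);mk=cv2.morphologyEx(mk,cv2.MORPH_CLOSE,np.ones((25,25)))
    mk=cv2.morphologyEx(mk,cv2.MORPH_OPEN,np.ones((15,15)))
    cs,_=cv2.findContours(mk,cv2.RETR_EXTERNAL,cv2.CHAIN_APPROX_NONE);c=max(cs,key=cv2.contourArea)[:,0]
    return (c+.5)/k-.5+[x0,y0]
def axisframe(c,o,ang):
    a=np.array([np.cos(ang),np.sin(ang)]);p=np.array([-a[1],a[0]]);return (c-o)@a,(c-o)@p
E
python3 - <<'E'
from sil import *
for thr in(10,16,24):
    c=mask("side","fin",thr)
    o=np.array([362,290.])
    # jar image axis from lid to bottom approx direction
    d=proj(M["side"],np.array([.5674,.1997,.2675])+.049*np.array([.5188,.1696,-.8379]))-proj(M["side"],np.array([.5674,.1997,.2675]))
    ang=np.arctan2(d[1],d[0]);s,w=axisframe(c,o,ang)
    R_=[];L_=[]
    for s0 in np.arange(-12,8,1.):
        q=np.abs(s-s0)<.3
        if q.sum()>1: R_.append((s0,w[q].min()));L_.append((s0,w[q].max()))
    R_=np.array(R_);L_=np.array(L_)
    print(thr,"predicted ang",np.degrees(ang),"s max",s.max());print(np.c_[R_,L_[:,1],L_[:,1]-R_[:,1]].round(2).tolist())
E
```

```text
10 predicted ang 117.3964148583169 s max 12.624307773735788
[[-12.0, -15.17, 10.09, 25.26], [-11.0, -15.36, 10.69, 26.05], [-10.0, -15.88, 10.91, 26.78], [-9.0, -16.11, 10.51, 26.62], [-8.0, -16.02, 10.15, 26.16], [-7.0, -16.09, 10.47, 26.55], [-6.0, -15.99, 11.41, 27.39], [-5.0, -16.17, 11.78, 27.96], [-4.0, -16.29, 11.77, 28.07], [-3.0, -16.26, 11.7, 27.96], [-2.0, -16.32, 11.8, 28.12], [-1.0, -16.12, 11.67, 27.79], [0.0, -16.13, 11.55, 27.68], [1.0, -16.15, 11.37, 27.51], [2.0, -16.22, 10.85, 27.06], [3.0, -16.17, 11.05, 27.22], [4.0, -16.19, 11.71, 27.9], [5.0, -16.09, 11.25, 27.34], [6.0, -16.1, 10.73, 26.84], [7.0, -15.73, 8.93, 24.66]]
16 predicted ang 117.3964148583169 s max 12.106645513825642
[[-12.0, -14.84, 8.98, 23.82], [-11.0, -14.91, 9.8, 24.71], [-10.0, -15.26, 10.01, 25.27], [-9.0, -15.55, 9.78, 25.33], [-8.0, -15.68, 9.54, 25.22], [-7.0, -15.63, 10.08, 25.71], [-6.0, -15.65, 10.79, 26.44], [-5.0, -15.78, 11.23, 27.01], [-4.0, -15.85, 11.32, 27.17], [-3.0, -15.86, 11.31, 27.18], [-2.0, -15.82, 11.18, 27.0], [-1.0, -15.72, 11.17, 26.89], [0.0, -15.63, 10.99, 26.62], [1.0, -15.76, 10.64, 26.39], [2.0, -15.66, 10.12, 25.78], [3.0, -15.84, 9.6, 25.44], [4.0, -15.79, 9.48, 25.27], [5.0, -15.7, 9.02, 24.72], [6.0, -15.6, 8.5, 24.1], [7.0, -15.17, 7.98, 23.15]]
24 predicted ang 117.3964148583169 s max 11.617372001366284
[[-12.0, -14.5, 8.26, 22.76], [-11.0, -14.41, 9.19, 23.59], [-10.0, -14.59, 9.45, 24.04], [-9.0, -15.11, 9.22, 24.33], [-8.0, -15.18, 9.2, 24.38], [-7.0, -15.14, 9.63, 24.77], [-6.0, -15.21, 10.23, 25.44], [-5.0, -15.28, 10.72, 26.0], [-4.0, -15.4, 10.82, 26.23], [-3.0, -15.47, 10.81, 26.28], [-2.0, -15.37, 10.74, 26.11], [-1.0, -15.27, 10.56, 25.83], [0.0, -15.24, 10.43, 25.67], [1.0, -15.31, 10.08, 25.39], [2.0, -15.32, 9.56, 24.89], [3.0, -15.39, 9.04, 24.44], [4.0, -15.35, 8.53, 23.88], [5.0, -15.25, 8.01, 23.26], [6.0, -15.15, 7.49, 22.64], [7.0, -14.72, 6.97, 21.69]]
```

```bash
python3 - <<'E'
from sil import *
tcp=np.array([.5674,.1997,.2675]);X=np.array([.5188,.1696,-.8379]);Y=np.array([.7972,.2581,.5458]);Z=np.cross(X,Y)
def circ(n,h,r): return np.array([proj(M[n],tcp+X*h+r*(np.cos(a)*Y+np.sin(a)*Z)) for a in np.linspace(0,6.28,200)])
A=np.load("pics/fin_top.npy");B=np.load("pics/avg_top.npy");d=np.abs(A-B).max(2)
for thr in(10,16,24):
    c=mask("top","fin",thr)
    print(thr,"top y",c[:,1].min(),[(y,c[np.abs(c[:,1]-y)<.3,0].min().round(2),c[np.abs(c[:,1]-y)<.3,0].max().round(2)) for y in range(216,241,2)])
for r in(.029,.031):
    hull=cv2.convexHull(np.r_[circ("top",.049,r),circ("top",-.020,r),circ("top",-.026,.028),circ("top",-.037,.028)].astype(np.float32))[:,0]
    big=np.zeros((480*8,640*8//1),np.uint8);cv2.fillPoly(big,[((hull+.5)*8).astype(np.int32)],1)
    print(r,"pred top",hull[:,1].min(),[(y,(np.nonzero(big[int((y+.5)*8)])[0][[0,-1]]/8-.5).round(2).tolist()) for y in range(216,241,2)])
print(proj(M["top"],tcp+.159*X),proj(M["top"],tcp+.049*X),proj(M["top"],tcp-.037*X))
print(proj(M["side"],tcp+.159*X),proj(M["side"],tcp+.049*X),proj(M["side"],tcp-.037*X))
# predicted side lateral center / bottom
o=np.array([362,290.]);d=proj(M["side"],tcp+.049*X)-proj(M["side"],tcp);ang=np.arctan2(d[1],d[0]);a=np.array([np.cos(ang),np.sin(ang)]);p=np.array([-a[1],a[0]])
for r in(.029,.031):
    q=np.r_[circ("side",.049,r),circ("side",-.02,r)]-o;print("side pred w",(q@p).min(),(q@p).max(),"smax",(q@a).max(),"axis w",(proj(M["side"],tcp+.03*X)-o)@p)
E
```

```text
10 top y 213.4375 [(216, np.float64(236.56), np.float64(249.44)), (218, np.float64(235.19), np.float64(253.69)), (220, np.float64(233.56), np.float64(254.81)), (222, np.float64(233.19), np.float64(255.94)), (224, np.float64(232.44), np.float64(256.69)), (226, np.float64(232.44), np.float64(256.94)), (228, np.float64(233.06), np.float64(256.94)), (230, np.float64(233.19), np.float64(257.81)), (232, np.float64(233.19), np.float64(257.81)), (234, np.float64(234.06), np.float64(257.94)), (236, np.float64(234.06), np.float64(257.94)), (238, np.float64(234.19), np.float64(257.94)), (240, np.float64(235.06), np.float64(259.06))]
16 top y 213.6875 [(216, np.float64(237.06), np.float64(248.94)), (218, np.float64(235.69), np.float64(253.06)), (220, np.float64(234.69), np.float64(254.44)), (222, np.float64(233.31), np.float64(255.31)), (224, np.float64(232.81), np.float64(256.19)), (226, np.float64(232.69), np.float64(256.81)), (228, np.float64(233.56), np.float64(256.81)), (230, np.float64(233.56), np.float64(257.69)), (232, np.float64(233.81), np.float64(257.69)), (234, np.float64(234.19), np
[... 1100 characters left out ...]
258.88]), (240, [236.75, 258.38])]
0.031 pred top 213.35764 [(216, [238.0, 253.75]), (218, [236.12, 255.5]), (220, [234.88, 256.75]), (222, [234.12, 257.38]), (224, [233.75, 257.75]), (226, [233.88, 258.12]), (228, [234.12, 258.62]), (230, [234.25, 259.0]), (232, [234.5, 259.38]), (234, [234.75, 259.62]), (236, [234.88, 259.5]), (238, [235.38, 259.12]), (240, [236.25, 258.38])]
[243.5382 210.0703] [245.8003 224.515 ] [247.7752 237.1255]
[342.2709 331.8229] [361.7438 294.25  ] [378.2789 262.3457]
side pred w -15.735426015395177 12.19051484779105 smax 10.801604699047873 axis w -1.7281783449009445
side pred w -16.7053616979412 13.14772167925608 smax 11.290813021208432 axis w -1.7281783449009445
```

```bash
python3 - <<'E'
from sil import *
tcp=np.array([.5674,.1997,.2675]);X=np.array([.5188,.1696,-.8379]);Y=np.array([.7972,.2581,.5458]);Z=np.cross(X,Y)
P=tcp+.159*X
J=np.vstack([np.array([(proj(M[n],P+1e-3*e)-proj(M[n],P)) for e in(X,Y,Z)]).T for n in("side","top")])
print(J)
for r in([1.06,.13,.1,2.03],[1.06,-.9,.1,2.03],[1.06,.13,.1,1.5]):
    r=np.array(r);s=np.linalg.lstsq(J,r,rcond=None)[0];print("mm along tool x,y,z",s,"res",J@s-r)
E
```

```text
[[-0.1691 -0.2458 -0.3287]
 [ 0.3262  0.1408 -0.2767]
 [-0.0193 -0.112   0.3452]
 [-0.1236 -0.3219 -0.1085]]
mm along tool x,y,z [ 2.4941 -6.0971 -0.8493] res [ 0.296   0.0603  0.2412 -0.2835]
mm along tool x,y,z [-0.8235 -4.7353 -0.4046] res [ 0.3761  0.0767  0.3064 -0.3602]
mm along tool x,y,z [ 1.7337 -4.717  -0.9012] res [ 0.1025  0.0209  0.0835 -0.0981]
```

```bash
python3 - <<'E'
from sil import *
def cross(v,t,rising):
    for i in range(len(v)-1):
        if (v[i]-t)*(v[i+1]-t)<=0 and (v[i+1]>v[i])==rising: return i+(t-v[i])/(v[i+1]-v[i])
Ls=np.load("pics/avg_side.npy").mean(2);Lt=np.load("pics/avg_top.npy").mean(2)
ps=np.array([(x,340+cross(Ls[340:372,x],77,False)) for x in range(321,334)])
pt=np.array([(x,186+cross(Lt[186:206,x],115,False)) for x in range(231,246)])
print(pt[:,1])
Ln={}
for n,p in(("side",ps),("top",pt)):
    k=np.polyfit(p[:,0],p[:,1],1);nn=np.array([-k[0],1])/np.hypot(k[0],1);Ln[n]=(k,nn);print(n,np.degrees(np.arctan(k[0])),"dist lens", (LENS[n]-p.mean(0))@nn)
L0=np.array([.6465,.2264,.131])
for az in(197,198.5,200):
  for el in(53,55,57,59,61,63):
    a,e=np.radians([az,el]);n=np.array([np.cos(e)*np.cos(a),np.cos(e)*np.sin(a),np.sin(e)]);w=np.array([-np.sin(a),np.cos(a),0]);u=np.cross(n,w);u=u if u[2]>0 else -u
    out=[]
    for c in("side","top"):
        E=L0-.083*n+.027*u;p1,p2=proj(M[c],E+.025*w),proj(M[c],E-.025*w);d=p2-p1;k=d[1]/d[0];nn=np.array([-k,1])/np.hypot(k,1)
        out+=[np.degrees(np.arctan(k)),(proj(M[c],L0)-p1)@nn]
    print(az,el,np.round(out,2))
E
```

```text
[197.6535 197.2388 196.9144 196.6338 196.2264 195.9399 195.6282 195.2186
 194.9051 194.6176 194.2238 193.9047 193.6318 193.1953 192.879 ]
side 40.900251395619385 dist lens -30.254057916927692
top -18.628884163248525 dist lens 17.368863318544847
197 53 [ 42.88 -37.03 -16.44  20.45]
197 55 [ 42.86 -36.57 -16.45  19.62]
197 57 [ 42.83 -36.06 -16.45  18.77]
197 59 [ 42.8  -35.52 -16.45  17.9 ]
197 61 [ 42.77 -34.94 -16.45  17.02]
197 63 [ 42.74 -34.31 -16.46  16.11]
198.5 53 [ 41.37 -37.15 -17.9   20.42]
198.5 55 [ 41.35 -36.69 -17.9   19.59]
198.5 57 [ 41.33 -36.2  -17.91  18.74]
198.5 59 [ 41.3  -35.66 -17.91  17.87]
198.5 61 [ 41.27 -35.08 -17.91  16.98]
198.5 63 [ 41.24 -34.47 -17.92  16.08]
200 53 [ 39.87 -37.26 -19.36  20.39]
200 55 [ 39.85 -36.81 -19.36  19.56]
200 57 [ 39.83 -36.33 -19.36  18.71]
200 59 [ 39.8  -35.8  -19.37  17.84]
200 61 [ 39.78 -35.23 -19.37  16.95]
200 63 [ 39.75 -34.62 -19.37  16.05]
```

```bash
python3 - <<'E'
from sil import *
from scipy.optimize import fsolve
L0=np.array([.6465,.2264,.131])
def f(v,b,az=199.1,tgt=(-30.25,17.37)):
    a,el=v;A,e=np.radians([az,el]);n=np.array([np.cos(e)*np.cos(A),np.cos(e)*np.sin(A),np.sin(e)]);w=np.array([-np.sin(A),np.cos(A),0]);u=np.cross(n,w);u=u if u[2]>0 else -u
    out=[]
    for c,t in zip(("side","top"),tgt):
        E=L0-a/1000*n+b*u;p1,p2=proj(M[c],E+.025*w),proj(M[c],E-.025*w);d=p2-p1;k=d[1]/d[0];nn=np.array([-k,1])/np.hypot(k,1);out.append((proj(M[c],L0)-p1)@nn-t)
    return out
for b in(.025,.027,.029):
    for t in((-30.25,17.37),(-29.75,17.37),(-30.25,17.87)): print(b,t,fsolve(f,[70,57],args=(b,199.1,t)))
E
```

```text
0.025 (-30.25, 17.37) [65.123  53.0118]
0.025 (-29.75, 17.37) [63.4839 52.282 ]
0.025 (-30.25, 17.87) [64.4436 51.0698]
0.027 (-30.25, 17.37) [64.3196 54.7822]
0.027 (-29.75, 17.37) [62.6595 54.0987]
0.027 (-30.25, 17.87) [63.6316 52.8591]
0.029 (-30.25, 17.37) [63.4429 56.5759]
0.029 (-29.75, 17.37) [61.7593 55.9405]
0.029 (-30.25, 17.87) [62.7454 54.6724]
```

```bash
python3 - <<'E'
from sil import *
F=np.array([.6697,.233,0])
for nm,fz,fs,ft in(("z0",0,(.6699,.2325),(.6703,.2376)),("z6",.006,(.6711,.2347),(.6694,.2368)),("z12",.012,(.6723,.2366),(.6684,.2360))):
  for el in(52,54,56,58,60,62):
    A,e=np.radians([199.1,el]);n=np.array([np.cos(e)*np.cos(A),np.cos(e)*np.sin(A),np.sin(e)])
    r=[]
    for c,f in(("side",fs),("top",ft)):
        meas=LENS[c]-proj(M[c],np.array([*f,fz]));pred=proj(M[c],F+[0,0,.095]+.045*n)-proj(M[c],F+[0,0,fz]);r+=list(meas-pred)
    print(nm,el,np.round(r,2),np.linalg.norm(r).round(2))
E
```

```text
z0 52 [-0.51  2.77 -0.72 -0.3 ] 2.92
z0 54 [-0.15  2.58 -0.53  0.19] 2.65
z0 56 [ 0.21  2.37 -0.35  0.68] 2.5
z0 58 [ 0.59  2.14 -0.17  1.19] 2.52
z0 60 [0.97 1.9  0.02 1.69] 2.72
z0 62 [1.37 1.63 0.21 2.21] 3.07
z6 52 [-0.52  1.8  -0.97 -0.59] 2.19
z6 54 [-0.17  1.61 -0.79 -0.11] 1.8
z6 56 [ 0.2   1.4  -0.61  0.39] 1.59
z6 58 [ 0.57  1.17 -0.42  0.89] 1.64
z6 60 [ 0.96  0.93 -0.24  1.4 ] 1.95
z6 62 [ 1.35  0.66 -0.05  1.91] 2.44
z12 52 [-0.47  0.92 -1.23 -0.92] 1.86
z12 54 [-0.12  0.73 -1.05 -0.44] 1.36
z12 56 [ 0.25  0.52 -0.87  0.06] 1.04
z12 58 [ 0.62  0.3  -0.68  0.56] 1.12
z12 60 [ 1.01  0.05 -0.5   1.07] 1.55
z12 62 [ 1.4  -0.21 -0.31  1.58] 2.15
```

```bash
python3 -c "
from mv import *
s,p,r=cur();print(p)
A,e=np.radians([199,56]);n=np.array([np.cos(e)*np.cos(A),np.cos(e)*np.sin(A),np.sin(e)])
plan([.5619,.1972,.2630],-n,[.9455,.3256,0],5,fing=0,base=(np.array([.5674,.1997,.2675]),r))"
```

```text
[0.567 0.2   0.27 ]
[0.01, -0.15, 0.01, -0.18, 0.1, 0.18, 0],
[0.01, -0.15, 0.01, -0.18, 0.1, 0.18, 0],
[0.01, -0.15, 0.02, -0.17, 0.1, 0.19, 0],
[0.01, -0.15, 0.01, -0.18, 0.1, 0.18, 0],
[0.0, -0.15, 0.01, -0.17, 0.1, 0.19, 0]

end [0.562 0.197 0.263]
```

Call:
drive_tool:
  plan:
    - [[0, -0.15, 0.01, -0.15, 0.1, 0.2, 0], [0, -0.15, 0.01, -0.15, 0.1, 0.2, 0], [0, -0.15, 0.01, -0.15, 0.1, 0.2, 0], [0, -0.15, 0.01, -0.15, 0.1, 0.2, 0], [0, -0.15, 0.01, -0.15, 0.1, 0.2, 0]]

```text
clock: 8.17
tcp_pos: [0.5612, 0.1976, 0.2645]
orientation: [0.67, 0.562, 0.43, -0.225]
wrist_force: [0.9, -0.1, -2.8]
finger_gap: 0.0547
```

Call:
drive_tool:
  plan:
    - [[0, 0, 0, 0, 0, 0, 0], [0, 0, 0, 0, 0, 0, 0], [0, 0, 0, 0, 0, 0, 0], [0, 0, 0, 0, 0, 0, 0], [0, 0, 0, 0, 0, 0, 0]]

```text
clock: 8.58
tcp_pos: [0.5617, 0.1977, 0.2648]
orientation: [0.67, 0.562, 0.43, -0.225]
wrist_force: [-0.6, -0.2, -3.8]
finger_gap: 0.0549
```

```bash
cat > chk.py <<'E'
from look import *
from h import *
import sil,sys
tag=sys.argv[1];ps=[];qs=[]
for n in("side","top"):
    a=[]
    for i in range(6):
        a.append(env.read_camera(n).astype(float));s=env.get_state();ps.append(s["tcp_pos"]);qs.append(cur()[2].as_matrix())
    np.save(f"pics/{tag}_{n}.npy",np.mean(a,0))
ps=np.array(ps);tcp=ps.mean(0);Rm=np.mean(qs,0);X,Y,Z=Rm.T
print("tcp",tcp,ps.std(0));print(Rm,"el az",np.degrees(np.arcsin(-X[2])),np.degrees(np.arctan2(-X[1],-X[0]))%360);show()
M=sil.M
o=np.array([362,290.]);d=proj(M["side"],tcp+.049*X)-proj(M["side"],tcp);ang=np.arctan2(d[1],d[0]);a=np.array([np.cos(ang),np.sin(ang)]);p=np.array([-a[1],a[0]])
def circ(n,h,r): return np.array([proj(M[n],tcp+X*h+r*(np.cos(t)*Y+np.sin(t)*Z)) for t in np.linspace(0,6.28,200)])
q=np.r_[circ("side",.049,.0295)]-o;print("pred side smax",(q@a).max(),"mid w",((q@p).min()+(q@p).max())/2)
for thr in(12,16,22):
    c=sil.mask("side",tag,thr);s,w=(c-o)@a,(c-o)@p
    t=[(s0,w[np.abs(s-s0)<.3].min().round(2),w[np.abs(s-s0)<.3].max().round(2)) for s0 in(-6,-5,-4,-3,-2,-1,0)]
    print(thr,"smax",s.max().round(2),t,"mid",np.mean([(i[1]+i[2])/2 for i in t]).round(2))
    c=sil.mask("top",tag,thr);print("top ymin",c[:,1].min(),[(y,c[np.abs(c[:,1]-y)<.3,0].min().round(2),c[np.abs(c[:,1]-y)<.3,0].max().round(2)) for y in range(220,238,2)])
big=np.zeros((480*8,640*8),np.uint8);hull=cv2.convexHull(np.r_[circ("top",.049,.0295),circ("top",-.020,.0295),circ("top",-.026,.028),circ("top",-.037,.028)].astype(np.float32))[:,0]
cv2.fillPoly(big,[((hull+.5)*8).astype(np.int32)],1);print("pred top",hull[:,1].min(),[(y,(np.nonzero(big[int((y+.5)*8)])[0][[0,-1]]/8-.5).round(2).tolist()) for y in range(220,238,2)])
for n in("side","top"): print(n,"pred lens pt",proj(M[n],tcp+.159*X),"meas",sil.LENS[n])
P=tcp+.159*X
print(np.vstack([np.array([(proj(M[n],P+1e-3*e)-proj(M[n],P)) for e in(X,Y,Z)]).T for n in("side","top")]))
print("side a",a,"p",p)
E
python3 chk.py f2
```

```text
tcp [0.5616 0.1977 0.2647] [0. 0. 0.]
[[ 0.529   0.7845  0.3238]
 [ 0.1824  0.2676 -0.9461]
 [-0.8288  0.5595 -0.0015]] el az 55.97803387314433 199.02088813786742
t 9.1833 tcp [0.5615 0.1977 0.2647] j [ 0.1527 -0.104  -0.5294  0.5591  0.0999  1.4244] F [-0.0737 -0.31   -3.7679] gap 0.0543161295808793
tool axes (cols)
 [[ 0.529   0.7844  0.3238]
 [ 0.1823  0.2676 -0.9461]
 [-0.8288  0.5595 -0.0015]]
pred side smax 8.974753986937928 mid w -2.840362854974388
12 smax 10.37 [(-6, np.float64(-17.06), np.float64(10.84)), (-5, np.float64(-17.13), np.float64(10.82)), (-4, np.float64(-17.09), np.float64(10.76)), (-3, np.float64(-17.1), np.float64(10.47)), (-2, np.float64(-16.94), np.float64(9.95)), (-1, np.float64(-17.01), np.float64(9.77)), (0, np.float64(-17.02), np.float64(9.87))] mid -3.35
top ymin 216.1875 [(220, np.float64(236.31), np.float64(253.69)), (222, np.float64(234.69), np.float64(255.06)), (224, np.float64(234.19), np.float64(256.19)), (226, np.float64(233.44), np.float64(256.94)), (228, np.float64(233.69), np.float64(257.06)), (230, np.float64(234.19), np.float64(258.44)), (232
[... 1497 characters left out ...]
)), (230, np.float64(234.69), np.float64(257.94)), (232, np.float64(234.69), np.float64(258.44)), (234, np.float64(235.06), np.float64(258.69)), (236, np.float64(235.31), np.float64(258.81))]
pred top 216.14362 [(220, [237.62, 255.25]), (222, [236.25, 256.62]), (224, [235.38, 257.38]), (226, [235.0, 257.75]), (228, [235.0, 258.25]), (230, [235.25, 258.75]), (232, [235.62, 259.25]), (234, [235.88, 259.62]), (236, [236.25, 260.0])]
side pred lens pt [343.8743 331.2655] meas [343.4 333. ]
top pred lens pt [243.5685 211.6543] meas [242.4 212.1]
[[-0.1704 -0.237  -0.3333]
 [ 0.3305  0.1383 -0.2712]
 [-0.0243 -0.116   0.3433]
 [-0.1286 -0.3178 -0.1138]]
side a [-0.4582  0.8888] p [-0.8888 -0.4582]
```

```bash
python3 - <<'E'
import numpy as np,cv2
o=[]
for n,x,y in(("side",260,170),("top",200,150)):
    im=np.load(f"pics/f2_{n}.npy")[:,:,::-1];o.append(cv2.resize(im[y:y+200,x:x+200],(400,400),interpolation=cv2.INTER_CUBIC).clip(0,255).astype(np.uint8))
    d=np.abs(np.load(f"pics/f2_{n}.npy")-np.load(f"pics/avg_{n}.npy")).max(2)[y:y+200,x:x+200]
    o[-1]=np.vstack([o[-1],cv2.cvtColor(cv2.resize((d*3).clip(0,255).astype(np.uint8),(400,400))[::2,:],cv2.COLOR_GRAY2BGR)])
cv2.imwrite("pics/end.png",np.hstack(o))
E
```

```text
(no output)
```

View pics/end.png

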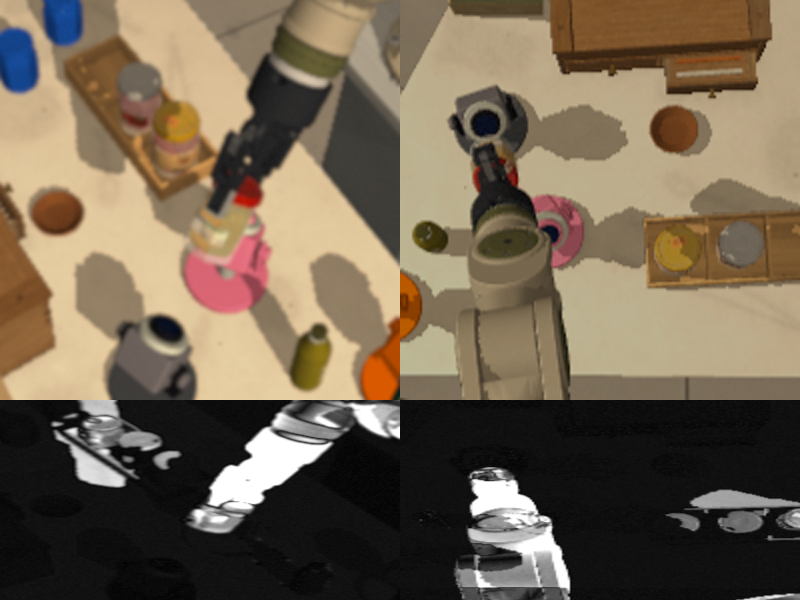

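```bash
python3 - <<'E'
import numpy as np,cv2
o=[np.load(f"pics/{t}_{n}.npy")[y:y+50,x:x+w][:,:,::-1] for n,x,y,w in(("top",318,248,100),("side",290,180,90)) for t in("avg","f2")]
o=[cv2.resize(i,(400,220)).clip(0,255).astype(np.uint8) for i in o]
cv2.imwrite("pics/cmp.png",np.vstack([np.hstack(o[:2]),np.hstack(o[2:])]))
E
```

```text
(no output)
```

View pics/cmp.png

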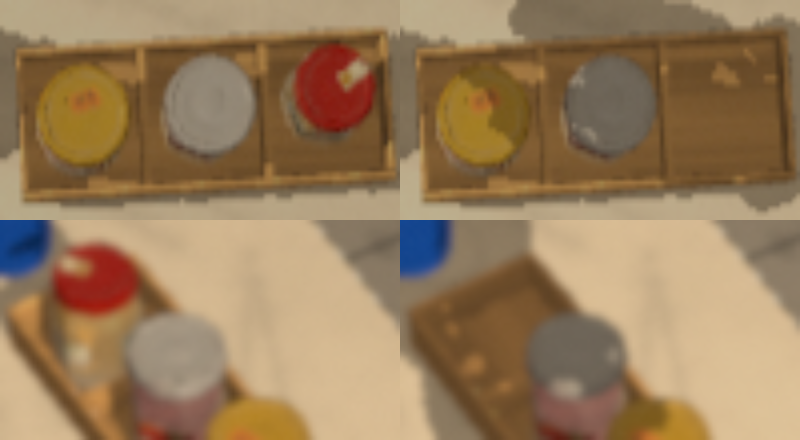

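The crate differences are only the arm's shadow: both jam jars stand where they were, and the honey's compartment is empty. I'm handing in.

```bash
python3 -c "
from mv import *
show();print(env.hand_in())"
```

```text
t 9.1833 tcp [0.562 0.198 0.265] j [ 0.153 -0.104 -0.529  0.559  0.1    1.424] F [-0.074 -0.31  -3.768] gap 0.0543161295808793
tool axes (cols)
 [[ 0.529  0.784  0.324]
 [ 0.182  0.268 -0.946]
 [-0.829  0.56  -0.002]]
the job is handed in; nothing more can be done
None
```

The honey jar is out of the crate and held still in front of the grey inspection camera, underside towards the lens. I handed in at 9.2 s. I gripped it at the lid and upper body with 70 N.

**Last checks**
- **Aim:** the jar's axis rises 56.0° at azimuth 199.0°, as intended, and in both views it points at the lens to within about 1–2 mm.
- **Distance:** the images put the underside about 111 mm from the lens, perhaps 1 mm too far. Its height of 0.224 m matches the 0.2235 m expected from the camera's pivot.
- **Grip and surroundings:** the grip is steady at a 54 mm gap, and the wrist carries only the jar's weight. In the before/after pictures only the arm's shadow changed around the jam jars and crate, and nothing else in the area compared had moved.

**What disagreed**
- **Camera tilt:** this is the weakest number. Separate estimates ran from about 52° to 62°, most of them 54–59°. I used 56°, with an uncertainty of about ±2°.
- **Camera calibration:** the two cameras' sight lines missed each other by about 3–4 mm. I therefore did the final alignment on the jar's outline relative to the lens in each picture.
- **Camera head:** its rear edge measured about 64 mm behind the lens, but the given sizes imply 83 mm. I couldn't explain this.

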